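Pack the carrying tote for gel casting

ROBOT

A 6-joint arm with a two-finger parallel gripper is mounted at the origin on the work surface. World frame = base frame: x ahead of the robot, y to its left, z up, the work surface at z = 0. Lengths are in mm, angles in degrees, forces in N, time in s.
With the tool pointing down it reaches from about 200 to 875 mm from the base axis. Payload 3.4 kg.
Tool frame: the origin (TCP) lies at the centre of the arm's flange, where the gripper is bolted on; the fingertips stand 199 mm ahead of it and the grasp point (between the pads) lies 180 mm ahead of it; z points along the fingers, y is the line along which they close (so a half turn about z gives the same grasp; the last joint's range is limited). The gripper opens to 94 mm and grips with 3 to 60 N. Pads are 16 mm wide; open, the fingers measure 119 mm over their backs; the gripper's body (75 mm by 177 mm) begins 78 mm behind the grasp point.
Start: joints at [-81.188, 15.808, 86.224, -0, 77.962, -6.933], TCP at [156.024, -553.445, 404.693] pointing down, gripper open.
Joint ranges: [-165.64, 165.64], [-43.16, 119.46], [12.63, 154.43], [-67.54, 247.53], [6.08, 155.33], [-154.97, 154.97]. Speed limits (degrees/s): [147.25, 147.25, 180, 180, 180, 180].

INTERFACE

Orientations are given as a 3x3 rotation matrix whose columns are the frame's x, y, z axes.
In Python, from bench import telemetry, read_camera, camera_info, env gives the robot as it stands.
- The arm moves only by the tool drive_tool, never from a script. Its argument "moves" is a list of rows, each a list of 7 numbers: the opening, from -1 (shut) to 1 (fully open), so that 0 is half open, then the shift along the tool's x, y, z scaled (see below), then the turn, a rotation vector about the tool's x, y, z scaled (see below). In form: [[gripper, dx, dy, dz, rx, ry, rz], ...]. A call has 1 to 12 rows; each row is the pose to reach, as a shift and turn from the pose commanded when the call began, along the tool's axes at that moment, turning the shorter way round; what a row does not reach only later rows make up. The controller multiplies each number of a shift by 100 cm and each number of a turn by 360 degrees. A row lasts 1/8 s, in which the tool goes at most 62.5 mm and 10.7 degrees, less where a joint would pass 70% of its speed; a pose out of reach is approached as far as the arm can. A call with a number of a shift or a turn outside -1 to 1 is refused whole. A call with a gripper value outside its range is refused whole. The fingers move at their own pace and stop on an object; "force" is the grip in N (left out, the last holds). Time passes only in rows, so rows that repeat a pose let the fingers close. It gives the time, the measured TCP pose, the force, the opening and the grip force at its end, in the units of the state.
- telemetry.read_state(): the state, without advancing time (a new reading comes with each control period).
- read_camera(name): name is "scene" or "top"; returns the picture (420x560x3 uint8, red, green, blue); there is no depth.
- camera_info(name): a dict with "K" (3x3 intrinsics, pixels), "dist_coeffs" ([k1, k2, p1, p2, k3] as OpenCV has them; the pictures are not rectified), "R" (3x3) and "t" (3): a world point X has camera coordinates R X + t. Camera axes: x right, y down, z forward; pixel columns grow to the right and rows downward; lengths in mm; the calibration is good to about 2 mm. A picture is of the moment at which its call begins. camera_info takes no time and is no camera call.
- env.job_done(): hands the job in; it is judged then, once.
The state is a dict: "time": time; "joints": joint angles; "joint_velocities": joint speeds; "tau": joint torques, N m; "position": TCP position; "ee_rot": TCP orientation; "wrist_force": force on the tool from outside, world axes, zero at the start; "torque": the same for the moment, N m; "gripper_width": finger opening in mm; "gripper_force": force on a finger pad.
Only numpy, scipy, OpenCV 4.12 (cv2) and the standard library are available. Lean on these libraries where they do the work, as an engineer would, in place of code of your own. Each camera call takes 0.05 s, during which the arm holds its last target. There are 200 camera calls.

TASK

Pack the carrying tote for the gel room: find the one toothed gel comb among the parts in the bin and lay it flat, rib up, in the tote's comb bay; slide every glass cassette up out of the drying rack and stand it in a slot of the tote's slotted block, one to a slot; and stand every filled jar from the machine's catch tray upright in the tote's jar bay. Once the jars are all out of the tray and in the tote, press the machine's 'tray cleared' button all the way down and hold it for half a second. Keep the glass upright and never let it drop, leave the other parts in the bin and do not disturb the tip boxes or the spray bottle.

Things in the scene. Friction and masses are not known exactly. Their poses are not given: they have to be found in the camera images.
- tote: Open grey tote, fixed, 230 (x) x 240 (y) x 30 mm high, walls and floor 5 mm; origin at the centre of its underside. A 6 mm partition along its x axis, 30 mm high, halves it. +y half: white block with three slots and, at the -x end, the comb bay, 82 (x) x 112 (y) mm, middle at x -70, y +59 mm. -y half: jar bay, 220 (x) x 112 (y) mm, middle at x 0, y -59 mm. Bay floors are 5 mm above the bench.
- slot1 (a point): Middle one of the three slots in the tote's white block: middle of the slot's floor (5 mm above the bench). The slot runs along the tote's y, is 15 mm wide (tote x), 112 mm long and 40 mm deep (block top 45 mm above the bench). The other two slots are the same, 50 mm from it towards the tote's +x and -x. Axes as the tote's.
- rack: White drying rack fixed on the bench, 160 (x) x 124 (y) mm, 50 mm high, origin at the centre of its underside. Three upright slots across it, each running along the rack's y, at x = -50, 0 and +50 mm; slot floor 6 mm above the bench; each slot is 12 to 13 mm wide and holds the two ends of a cassette to 50 mm height; open in the middle.
- cassette0_center (a point): Glass gel cassette (flat glass panel with grey plastic edging), 8 mm thick (its x), 100 mm long (its y), 90 mm high (its z), about 150 g, standing on edge in the rack. This point is its centre, 45 mm above its lower edge. Its top edge stands 96 mm above the bench in the rack; in a tote slot 95 mm. Two or three of the three cassettes are present.
- cassette1_center (a point): Glass gel cassette (flat glass panel with grey plastic edging), 8 mm thick (its x), 100 mm long (its y), 90 mm high (its z), about 150 g, standing on edge in the rack. This point is its centre, 45 mm above its lower edge. Its top edge stands 96 mm above the bench in the rack; in a tote slot 95 mm. Two or three of the three cassettes are present.
- cassette2_center (a point): Glass gel cassette (flat glass panel with grey plastic edging), 8 mm thick (its x), 100 mm long (its y), 90 mm high (its z), about 150 g, standing on edge in the rack. This point is its centre, 45 mm above its lower edge. Its top edge stands 96 mm above the bench in the rack; in a tote slot 95 mm. Two or three of the three cassettes are present.
- bin: Clear plastic parts bin fixed on the bench, 225 (x) x 262 (y) mm, walls 45 mm high and 4 mm thick, floor 4 mm thick, turned about half a radian; origin at the centre of its underside. It holds eight mixed gel-rig parts lying close together.
- comb_center (a point): The gel comb in the bin: white plastic plate 84 mm (its x) x 42 mm (its y) x 8 mm thick lying flat, five square teeth (10 mm wide, 14 mm long) along its -y edge, and on top an upright grip rib 60 mm long (x), 12 mm wide (y), 24 mm high, over the middle of the plate. Whole height 30 mm; this point is its centre, 15 mm above its underside. About 50 g.
- spreader_center (a point): Another part of the bin: a plate with the same grip rib as the comb's but a plain edge without teeth, 84 x 42 x 30 mm. Stays in the bin. Point 15 mm above its underside.
- roller_center (a point): Another part of the bin: black rubber roller with a white block handle, 84 mm long, 24 mm high. Stays in the bin.
- wedge_center (a point): Another part of the bin: grey stepped wedge 80 x 32 x 22 mm. Stays in the bin.
- clamp_center (a point): Another part of the bin: grey U-shaped clamp 70 x 42 x 20 mm. Stays in the bin.
- spacer_center (a point): Another part of the bin: white flat spacer bar with a cross piece, 88 x 36 x 12 mm. Stays in the bin.
- gate_center (a point): Another part of the bin: white plate with a raised block at each end, 80 x 34 x 22 mm. Stays in the bin.
- bracket_center (a point): Another part of the bin: grey L-shaped bracket 80 x 36 x 18 mm. Stays in the bin.
- machine: Jar-filling machine fixed on the bench. Origin: on the bench under the middle of its aluminium catch tray, 240 (x) x 140 (y) mm with walls 12 mm high, floor 5 mm thick. A sloping ramp, up to 55 mm high, leads down to the tray from its -y side; the white cabinet, 320 (x) x 240 (y) mm and 200 mm high with a hopper on top to 262 mm, begins 200 mm from the origin on the -y side.
- jar0_center (a point): Filled plastic jar with a screw cap, straight-sided, 60 mm across and 60 mm high, about 160 g, standing in the catch tray. This point is its centre, 30 mm above its underside. Two or three of the three jars are present.
- jar1_center (a point): Filled plastic jar with a screw cap, straight-sided, 60 mm across and 60 mm high, about 160 g, standing in the catch tray. This point is its centre, 30 mm above its underside. Two or three of the three jars are present.
- jar2_center (a point): Filled plastic jar with a screw cap, straight-sided, 60 mm across and 60 mm high, about 160 g, standing in the catch tray. This point is its centre, 30 mm above its underside. Two or three of the three jars are present.
- cleared (a joint): The machine's 'tray cleared' button: a white round push button, 32 mm across, pressed straight down, on a small white plinth by the -x end of the catch tray. Value in m: 0 released, 0.006 fully pressed (about 5 N); it springs back.
- cleared_top (a point): Middle of the top face of the 'tray cleared' button.
- tipbox_a_center (a point): Pink pipette-tip box 82 x 122 mm, 65 mm high, standing beyond the tote. Not part of the job. Point 30 mm above the bench.
- tipbox_b_center (a point): Blue pipette-tip box 82 x 122 mm, 65 mm high, standing beyond the rack. Not part of the job. Point 30 mm above the bench.
- spray_center (a point): White spray bottle, 76 mm across, 187 mm high, at the left. Not part of the job. Point 80 mm above the bench.
Mind the look-alikes: they are no part of the job. Leave any purple look-alike of the part that bears cassette1_center alone.

How it is judged:
By the outcome, as a careful person would: the job done as asked, in the order asked, and still so for the second after the job is handed in, with the robot touching nothing.
Of cassette0, cassette1, cassette2 only 2 to 3 are there at a start; the rules pass over those that are not, and their reading is None.
Of jar0, jar1, jar2 only 2 to 3 are there at a start; the rules pass over those that are not, and their reading is None.
At some moment in a run one of comb, jar0, jar1, jar2 may be knocked a few centimetres aside while the robot is not near it.
It also fails if it takes over 210 s, if anything falls off the work surface, if the arm or the gripper's body presses on something with over 40 N, if the wrist force passes 120 N, or if a joint passes its speed limit or range.

## Working session

There is one attempt and no reset: what is moved stays moved. The work goes in short steps, Python scripts to look and compute and a tool call to move; the robot and the scene stay as the last step left them, time stands still between calls to the robot, and variables do not carry over. Pictures are saved under pics/ and viewed, at most 14 in all, crops included, and the job is handed in when it is done.

Besides the shell and the picture viewer there is one more tool, called after ">>>" as a command line: name --pt "numbers of a row" for each row, then --argument value for the rest. drive_tool: Moves the arm, as the interface text tells. Shifts and turns lie within -1 to 1; 1 stands for 100 cm of shift or 360 degrees of turn. Its arguments: {"type":"object","properties":{"moves":{"type":"array"},"force":{"type":"number"}},"required":["moves"]}

```bash
mkdir -p pics; ls; python3 - <<'E'
from bench import telemetry, read_camera, camera_info
import cv2
s=telemetry.read_state();print(s)
for n in("scene","top"):
    i=camera_info(n);print(n,i)
    im=read_camera(n);cv2.imwrite(f"pics/{n}0.png",cv2.cvtColor(im,cv2.COLOR_RGB2BGR))
E
```

```text
pics
{'time': 0.0, 'joints': array([-8.11885863e+01,  1.58484511e+01,  8.62936056e+01, -5.76065083e-04,
        7.79621879e+01, -6.93332054e+00]), 'joint_velocities': array([-0.05594946, -0.0427997 ,  0.10466788,  0.01016473, -0.08280192,
        0.02971821]), 'tau': array([ 3.11369913e-03, -4.04574287e+01, -2.37223399e+01,  7.04206573e-02,
        3.43312661e-02, -1.26321870e-04]), 'position': array([ 155.9843162 , -553.22992642,  403.80739978]), 'ee_rot': array([[ 9.62479638e-01,  2.71353760e-01, -2.88419284e-04],
       [ 2.71353833e-01, -9.62477984e-01,  1.79643128e-03],
       [ 2.09871173e-04, -1.80729221e-03, -9.99998345e-01]]), 'wrist_force': array([ 0.18007096,  0.22437383, -0.74316283]), 'torque': array([-0.02022798, -0.0254067 ,  0.01071126]), 'gripper_force': 0.0, 'gripper_width': 94.26588704696317}
scene {'K': array([[414.1891809 ,   0.        , 280.55666072],
       [  0.        , 414.1891809 , 207.89660036],
       [  0.        ,   0.        ,   1.        ]]), 'dist_coeffs': array([-0.10885309,  0.        ,  0.        ,  0.        ,  0.        ]), 'R': array([[ 0.53149843,  0.84704878, -0.0042166 ],
       [ 0.68206695, -0.43091834, -0.59084182],
       [-0.50228886,  0.31115549, -0.8067764 ]]), 't': array([-307.37411027, -343.61811339, 1559.73778706])}
top {'K': array([[432.93815341,   0.        , 280.3208154 ],
       [  0.        , 432.93815341, 208.96731834],
       [  0.        ,   0.        ,   1.        ]]), 'dist_coeffs': array([0.01934327, 0.        , 0.        , 0.        , 0.        ]), 'R': array([[ 1.30503848e-01, -9.91447684e-01,  4.85372024e-04],
       [-9.70500903e-01, -1.27846702e-01, -2.04409439e-01],
       [ 2.02723318e-01,  2.62051643e-02, -9.78885359e-01]]), 't': array([-32.99426908, 536.53771462, 998.38252064])}
```

View pics/scene0.png

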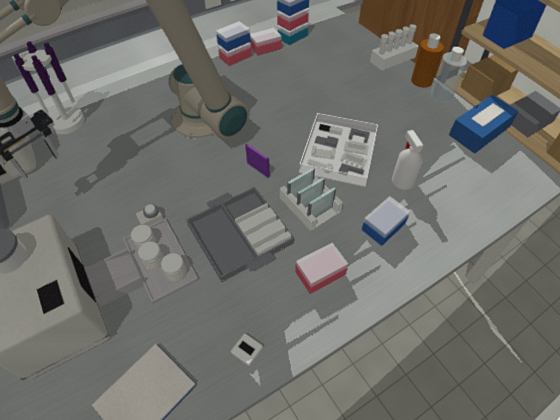

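View pics/top0.png

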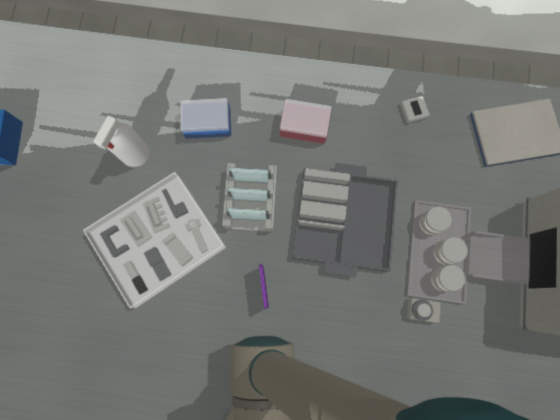

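Candidates for the comb in top view: the ribbed toothed part at (157,214), the ribbed plates at (135,228) and (178,248), and the forked part at (197,235). The purple look-alike stands at (264,287). I'll check these in an enlarged crop.

```bash
cat > h.py <<'E'
import numpy as np, cv2
from bench import telemetry, read_camera, camera_info
C={n:camera_info(n) for n in("scene","top")}
def ray(n,p):
    c=C[n];u=cv2.undistortPoints(np.array([[p]],float),c["K"],c["dist_coeffs"])[0,0]
    return -c["R"].T@c["t"], c["R"].T@np.array([u[0],u[1],1])
def onz(n,p,z):
    o,d=ray(n,p);return o+d*(z-o[2])/d[2]
def tri(ps,pt):
    o1,d1=ray("scene",ps);o2,d2=ray("top",pt)
    A=np.c_[d1,-d2];s=np.linalg.lstsq(A,o2-o1,rcond=None)[0]
    a=o1+d1*s[0];b=o2+d2*s[1];return (a+b)/2,np.linalg.norm(a-b)
def proj(n,X):
    c=C[n];return cv2.projectPoints(np.array(X,float).reshape(-1,3),cv2.Rodrigues(c["R"])[0],c["t"],c["K"],c["dist_coeffs"])[0][:,0]
def crop(im,x0,y0,x1,y1,k):
    o=cv2.resize(im[y0:y1,x0:x1],None,fx=k,fy=k,interpolation=cv2.INTER_CUBIC)
    for x in range((x0+9)//10*10,x1,10):
        cv2.line(o,((x-x0)*k+k//2,0),((x-x0)*k+k//2,4 if x%50 else 14),(0,0,255),1)
        if x%20==0: cv2.putText(o,str(x),((x-x0)*k-8,14),0,.35,(0,0,255))
    for y in range((y0+9)//10*10,y1,10):
        cv2.line(o,(0,(y-y0)*k+k//2),(4,(y-y0)*k+k//2),(0,0,255),1)
        if y%20==0: cv2.putText(o,str(y),(6,(y-y0)*k+4),0,.35,(0,0,255))
    return o
def get(n,save=None):
    im=cv2.cvtColor(read_camera(n),cv2.COLOR_RGB2BGR)
    if save: cv2.imwrite(f"pics/{save}.png",im)
    return im
E
python3 - <<'E'
from h import *
t=cv2.imread("pics/top0.png");s=cv2.imread("pics/scene0.png")
a=crop(t,82,172,227,307,4);
b=crop(s,298,110,382,188,2)
cv2.imwrite("pics/c1.png",cv2.resize(a,None,fx=1,fy=1))
A=crop(t,215,155,475,330,3);cv2.imwrite("pics/c2.png",A)
cv2.imwrite("pics/c3.png",crop(s,110,105,385,280,2) if 0 else cv2.resize(crop(s,115,110,382,305,3),(800,584)))
E
```

```text
(no output)
```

View pics/c1.png

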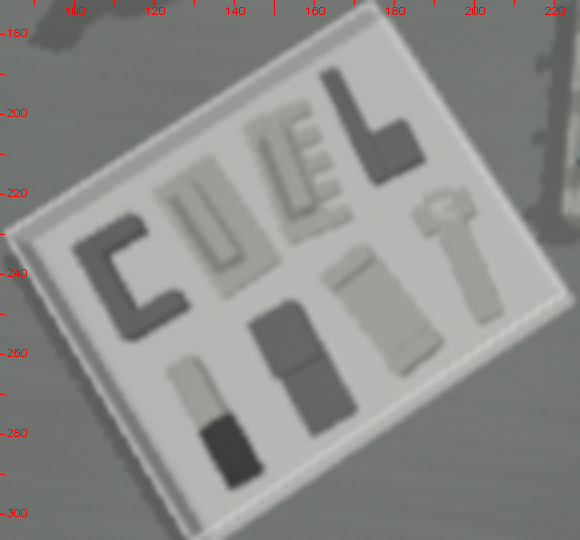

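View pics/c2.png

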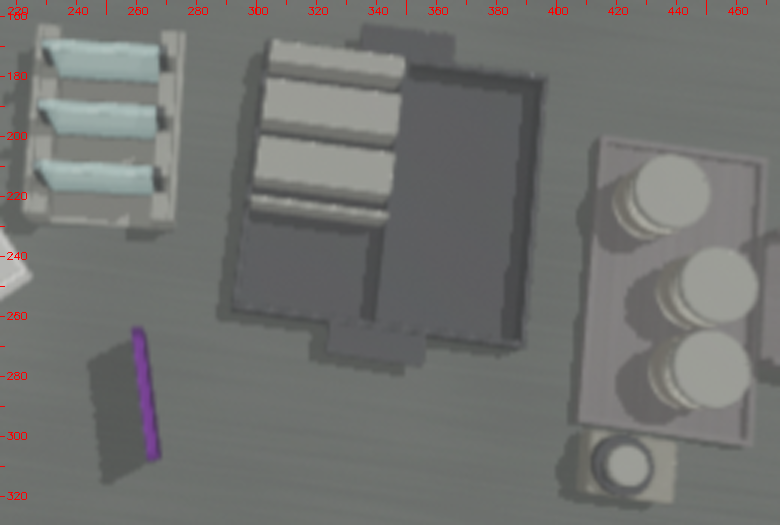

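View pics/c3.png

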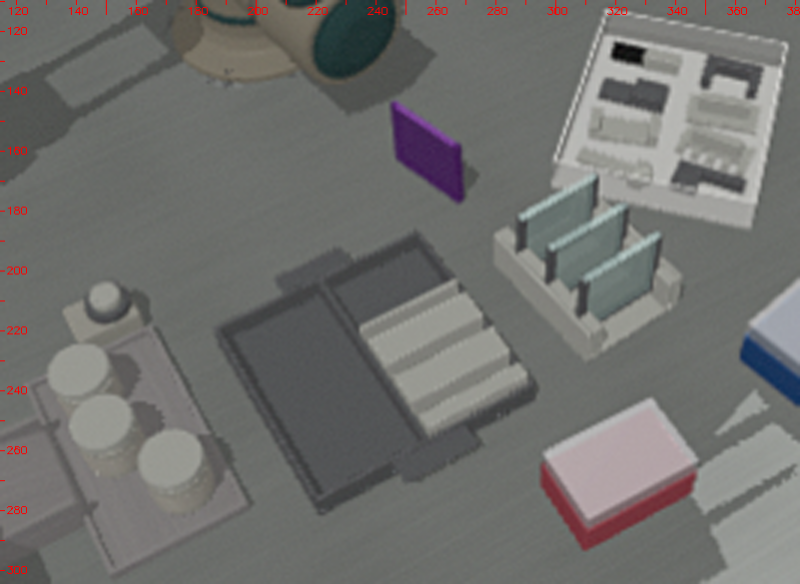

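Top crop: the comb is at px (153,215), with teeth to the right. The spreader is at (131,226) with a plain edge, and the gate is at (178,248). All three cassettes (tops near (249,173), (249,193), (247,213)) and all three jars (caps near (438,218), (454,250), (452,278)) are present. The purple decoy stands at (264,287). Next I'll measure with masks.

```bash
python3 - <<'E'
from h import *
for n in C: print(n,(-C[n]["R"].T@C[n]["t"]).round(0))
I={n:cv2.imread(f"pics/{n}0.png") for n in C}
win={"top":dict(jar=(405,195,470,300),block=(295,160,355,235),cass=(222,160,275,230),button=(410,298,440,325),bin=(82,170,228,308)),
"scene":dict(jar=(120,210,195,285),block=(230,195,300,265),cass=(278,165,345,232),button=(130,195,170,230),bin=(296,110,382,190))}
for n in C:
    im=I[n];g=cv2.cvtColor(im,cv2.COLOR_BGR2GRAY)
    hsv=cv2.cvtColor(im,cv2.COLOR_BGR2HSV)
    for k,(a,b,c,d) in win[n].items():
        s=g[b:d,a:c]
        if k=="cass":
            h=hsv[b:d,a:c]; m=((h[...,0]>75)&(h[...,0]<105)&(h[...,1]>22)&(h[...,2]>120)).astype(np.uint8)*255
            th=0
        else:
            th,m=cv2.threshold(s,0,255,cv2.THRESH_OTSU)
            if k=="jar": th=155; m=((s>th)*255).astype(np.uint8)
        cs,_=cv2.findContours(m,cv2.RETR_EXTERNAL,cv2.CHAIN_APPROX_NONE)
        print(n,k,th)
        for q in cs:
            if cv2.contourArea(q)<25: continue
            r=cv2.minAreaRect(q);print("  ",round(cv2.contourArea(q)),np.round(np.array(r[0])+(a,b),1),np.round(r[1],1),round(r[2],1), (np.round(cv2.approxPolyDP(q,2,True)[:,0]+(a,b))).tolist())
E
```

```text
scene [1181. -373. 1054.]
top [ 323.   10. 1087.]
scene jar 155
scene block 117.0
   1502 [262.9 227.6] [45.8 38.6] 56.3 [[267, 203], [235, 219], [258, 254], [290, 237], [289, 232], [284, 231], [280, 220], [275, 219], [275, 214], [267, 207]]
   213 [293.1 203.2] [29.8 12.6] 48.0 [[280, 195], [299, 218], [296, 197]]
scene cass 0
   40 [306.7 194.1] [ 4.3 15.9] 59.0 [[313, 189], [301, 195], [301, 200], [312, 193]]
   106 [322.7 197.9] [ 8.4 29.6] 59.7 [[334, 188], [310, 201], [312, 209], [324, 202], [320, 198]]
   36 [305.2 188.3] [ 3.2 16.1] 60.3 [[312, 184], [298, 192]]
scene button 124.0
   140 [143.1 220.6] [16.9 20.4] 11.3 [[152, 218], [144, 217], [142, 210], [137, 212], [141, 224], [133, 229], [150, 229], [143, 223]]
   61 [149.5 208.5] [9. 9.] 90.0 [[151, 204], [145, 207], [148, 213], [154, 209]]
scene bin 137.0
   3404 [335.9 155.8] [70.5 77.8] 10.7 [[317, 113], [300, 161], [299, 171], [302, 173], [296, 177], [314, 167], [315, 179], [312, 184], [302, 189], [312, 186], [324, 177], [365, 185], [377, 124], [374, 132], [369, 131], [368, 140], [364, 143], [363, 137], [353, 135], [35
[... 914 characters left out ...]
4.] [38.4  9.2] 3.0 [[227, 209], [234, 218], [265, 218], [265, 211], [258, 211], [260, 213], [257, 214], [253, 210]]
   316 [247.  194.6] [38.4 10.7] 2.5 [[228, 189], [234, 199], [266, 198], [265, 190], [249, 190], [244, 193], [246, 190]]
   370 [248.  174.9] [38.7 12.3] 3.8 [[229, 169], [235, 180], [267, 181], [267, 170], [237, 168], [232, 172], [232, 169]]
top button 122.0
   128 [424.  309.5] [13. 12.] 90.0 [[420, 304], [419, 314], [427, 316], [430, 307], [424, 303]]
   153 [433.5 311.5] [12.  20.9] 3.0 [[428, 301], [433, 307], [433, 313], [427, 320], [438, 322], [439, 302]]
top bin 142.0
   10298 [153.4 239.8] [ 94.4 113.8] 57.3 [[175, 172], [83, 229], [129, 307], [136, 307], [225, 247]]
```

```bash
python3 - <<'E'
from h import *
P=lambda *a:print(*[np.round(x,1) if not isinstance(x,str) else x for x in a])
for n,p in dict(s65=(325.3,190.2),s15=(323,209.8),s103=(327.1,174.1),sm23=(321,223.6)).items(): P(n,onz("top",p,45))
for p in [(438.5,218.5),(454.5,249.5),(452,277.3)]: X=onz("top",p,60);P("jar",X,proj("scene",X)[0])
S=cv2.imread("pics/scene0.png");T=cv2.imread("pics/top0.png")
print(T[205:232,425:452:2].mean(2).astype(int)) if 0 else 0
a=crop(T,220,160,278,235,8);b=crop(S,276,165,347,236,7)[:,:];
def pad(i,w,h): o=np.zeros((h,w,3),np.uint8);o[:min(h,i.shape[0]),:min(w,i.shape[1])]=i[:h,:w];return o
cv2.imwrite("pics/c4.png",np.hstack([pad(cv2.resize(a,None,fx=.8,fy=.8),372,500),pad(cv2.resize(b,None,fx=.85,fy=.85),424,500)]))
a=crop(T,135,190,178,240,9);b=crop(S,330,135,372,182,9)
cv2.imwrite("pics/c5.png",np.hstack([pad(a,390,450),pad(b,390,450)]))
E
```

```text
s65 [600.1 -66.8  45. ]
s15 [550.  -66.6  45. ]
s103 [642.  -66.7  45. ]
sm23 [515.2 -65.6  45. ]
jar [ 561.8 -343.2   60. ] [171.  263.4]
jar [ 491.9 -384.8   60. ] [147.6 251.6]
jar [ 425.9 -382.1   60. ] [140.1 234.3]
```

View pics/c4.png

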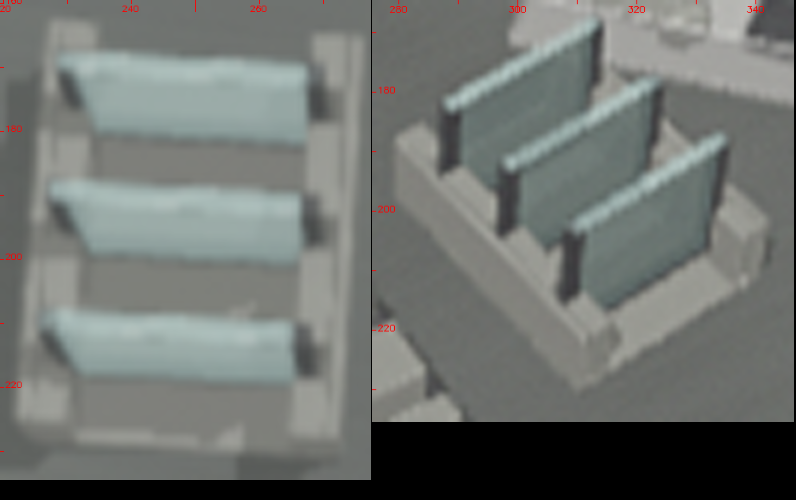

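View pics/c5.png

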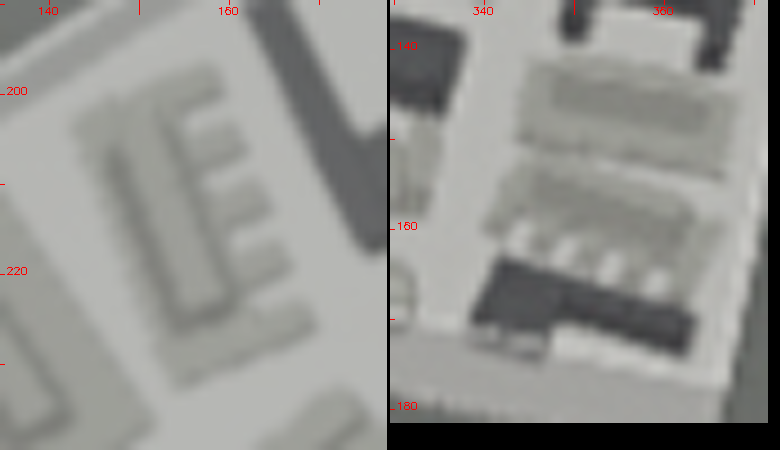

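```bash
python3 - <<'E'
from h import *
P=lambda *a:print(*[np.round(x,1) if not isinstance(x,str) else x for x in a])
L=lambda X,Y:(220+X/6.4-.5,160+Y/6.4-.5); R=lambda X,Y:(276+(X-372)/5.95-.5,165+Y/5.95-.5)
for n,l,r,sl,sr in [("A",(62,59),(305,72),(572,222),(722,140)),("B",(52,187),(300,198),(504,163),(655,84)),("C",(45,318),(295,325),(446,104),(596,26))]:
    a,ea=tri(R(*sr),L(*l));b,eb=tri(R(*sl),L(*r));P(n,a,ea,b,eb,(a+b)/2,np.linalg.norm(a-b),np.degrees(np.arctan2(-(a-b)[0],(a-b)[1])), "topmid z96",(onz("top",L(*l),96)+onz("top",L(*r),96))/2,"sc",(onz("scene",R(*sl),96)+onz("scene",R(*sr),96))/2)
# comb
l=lambda X,Y:(135+X/9-.5,190+Y/9-.5); 
c=[onz("top",l(*q),12) for q in [(72,118),(215,70),(318,322),(175,388)]]
P("comb",np.mean(c,0),[np.linalg.norm(c[i]-c[i-1]) for i in range(4)],[np.degrees(np.arctan2(*(c[j]-c[i])[1::-1])) for i,j in((3,0),(2,1),(1,0),(2,3))])
P("rib",onz("top",l(171,220),34), onz("top",l(138,128),34),onz("top",l(207,312),34))
r=lambda X,Y:(330+(X-390)/9-.5,135+Y/9-.5)
P("rib scene",[onz("scene",r(*q),34) for q in [(535,180),(690,222)]])
P("ribtri",*tri(r(612,201),l(171,220)))
# tote slot poses
for n,p,x in [("p65",(325.3,190.2),65)]: pass
a=onz("top",(325.3,190.2),45);b=onz("top",(323,209.8),45)
P("slot ends stripe dirs",[ (onz("top",(304,181.5),45)-onz("top",(347,186),45))])
c2=lambda X,Y:(215+X/3-.33,155+Y/3-.33)
for q in [(545,75),(523,347),(220,318)]: P("tote rim",onz("top",c2(*q),30))
P("part. ",onz("top",c2(403,75),30),onz("top",c2(372,325),30))
P("button",onz("top",c2(628,465),45),tri((115+107*267/800,110+302/3),c2(628,465))[0])
tc=[onz("top",c2(*q),12) for q in [(600,137),(766,160),(750,446),(578,424)]];P("tray",np.mean(tc,0),tc)
c3=lambda X,Y:(115+(X-1)*267/800,110+Y/3-.33)
for s,t in [((171,459),(672,191)),((101,422),(720,286)),((79,371),(711,370))]: P("jar",*tri(c3(*s),c2(*t)))
E
```

```text
A [608.8 169.8  97.2] 0.3 [613.7  77.5 100.7] 3.5 [611.3 123.7  99. ] 92.5 3.1 topmid z96 [612.5 124.7  96. ] sc [609.3 124.4  96. ]
B [559.9 165.3  94.8] 1.9 [565.5  71.6  99.8] 6.3 [562.7 118.4  97.3] 94.0 3.5 topmid z96 [563.9 120.3  96. ] sc [561.3 117.   96. ]
C [511.2 161.2  94.9] 0.4 [518.3  67.3  99.9] 5.3 [514.8 114.2  97.4] 94.3 4.3 topmid z96 [515.6 115.4  96. ] sc [513.4 113.6  96. ]
comb [490.5 347.6  12. ] [83.9 41.8 79.4 42.9] [ 31.1  31.9 117.  123.2]
rib [487.2 347.4  34. ] [511.5 361.3  34. ] [463.3 332.8  34. ]
rib scene [[474.  325.6  34. ]
 [521.9 361.8  34. ]]
ribtri [489.4 351.9  21.4] 1.0
slot ends stripe dirs [[ -2.4 107.3   0. ]]
tote rim [ 654.8 -242.7   30. ]
tote rim [ 425.5 -242.4   30. ]
tote rim [416.6   2.7  30. ]
part.  [ 639.2 -124.3   30. ] [ 427.1 -120.    30. ]
button [ 343.8 -326.8   45. ] [ 345.  -325.7   40.1]
tray [ 491.6 -365.8   12. ] [[ 612.1 -297.3   12. ]
 [ 610.4 -436.8   12. ]
 [ 372.5 -433.6   12. ]
 [ 371.4 -295.6   12. ]]
jar [ 561.9 -341.6   63. ] 2.1
jar [ 490.7 -382.6   63.3] 2.8
jar [ 424.5 -379.7   61.3] 2.4
```

```bash
cat > m.py <<'E'
# usage: python3 m.py w x y z theta [| x y z theta ...]: print tool-frame shift/turn of TCP targets from the measured pose (sag-corrected cmd file)
import sys,json,numpy as np
from bench import telemetry
s=telemetry.read_state();p=s["position"];R=s["ee_rot"]
th=np.degrees(np.arctan2(R[1,0],R[0,0]))
try: c=json.load(open("cmd.json"))
except Exception: c=[156.024,-553.445,404.693,15.745]
print("t",round(s["time"],2),"meas",p.round(1),round(th,2),"cmd",np.round(c,2),"w",round(s["gripper_width"],1),"F",round(float(s["gripper_force"]),1),"wf",s["wrist_force"].round(1))
a=np.radians(c[3]);M=np.array([[np.cos(a),np.sin(a),0],[np.sin(a),-np.cos(a),0],[0,0,-1]])
v=[float(x) for x in sys.argv[1:]]
for i in range(0,len(v),4):
    t=v[i:i+4];d=M.T@(np.array(t[:3])-c[:3]);print(t,"->",(d/1000).round(4),"rz",round(-((t[3]-c[3]+180)%360-180)/360,4))
if v: json.dump(t,open("cmd.json","w"))
E
python3 m.py 488.5 348.5 405 31.5
```

```text
t 0.1 meas [ 156.  -553.3  403.9] 15.75 cmd [ 156.02 -553.45  404.69   15.74] w 93.6 F 0.0 wf [ 0.2 -0.4 -0.2]
[488.5, 348.5, 405.0, 31.5] -> [ 5.647e-01 -7.779e-01 -3.000e-04] rz -0.0438
```

>>> drive_tool --pt "-0.2 0.565 -0.778 0 0 0 -0.0438" --pt "-0.2 0.565 -0.778 0 0 0 -0.0438" --pt "-0.2 0.565 -0.778 0 0 0 -0.0438" --pt "-0.2 0.565 -0.778 0 0 0 -0.0438" --pt "-0.2 0.565 -0.778 0 0 0 -0.0438" --pt "-0.2 0.565 -0.778 0 0 0 -0.0438" --pt "-0.2 0.565 -0.778 0 0 0 -0.0438" --pt "-0.2 0.565 -0.778 0 0 0 -0.0438" --pt "-0.2 0.565 -0.778 0 0 0 -0.0438" --pt "-0.2 0.565 -0.778 0 0 0 -0.0438" --pt "-0.2 0.565 -0.778 0 0 0 -0.0438" --pt "-0.2 0.565 -0.778 0 0 0 -0.0438" --force 15

```text
time: 1.6
position: [415.6, 152.5, 404.5]
ee_rot: [[0.852, 0.523, 0.0], [0.523, -0.852, -0.001], [0.0, 0.001, -1.0]]
wrist_force: [0.9, -0.8, 0.5]
gripper_width: 37.6
gripper_force: 0.0
```

```bash
echo '[416,153.5,405,31.5]'>cmd.json; python3 m.py 488.5 348.5 405 31.5
```

```text
t 1.6 meas [415.6 152.5 404.5] 31.56 cmd [416.  153.5 405.   31.5] w 37.6 F 0.0 wf [ 0.9 -0.8  0.5]
[488.5, 348.5, 405.0, 31.5] -> [ 0.1637 -0.1284  0.    ] rz -0.0
```

>>> drive_tool --pt "-0.2 0.164 -0.128 0 0 0 0" --pt "-0.2 0.164 -0.128 0 0 0 0" --pt "-0.2 0.164 -0.128 0 0 0 0" --pt "-0.2 0.164 -0.128 0 0 0 0" --pt "-0.2 0.164 -0.128 0 0 0 0" --pt "-0.2 0.164 -0.128 0 0 0 0"

```text
time: 2.35
position: [487.9, 343.6, 404.5]
ee_rot: [[0.853, 0.522, -0.001], [0.522, -0.853, -0.002], [-0.002, 0.001, -1.0]]
wrist_force: [-0.4, -0.2, -0.1]
gripper_width: 37.7
gripper_force: 0.0
```

```bash
python3 m.py; python3 - <<'E'
from h import *
t=get("top","top1");s=get("scene","scene1")
cv2.imwrite("pics/c6.png",np.hstack([cv2.resize(crop(t,100,180,190,270,5),(450,450)),cv2.resize(crop(s,300,110,370,190,5),(350,450))]))
# change vs. start in jar and rack areas
for n,w in (("top",(405,195,470,300)),("scene",(120,210,195,285))):
    a=cv2.imread(f"pics/{n}0.png");b={"top":t,"scene":s}[n];d=cv2.absdiff(a,b).max(2)[w[1]:w[3],w[0]:w[2]];print(n,(d>25).sum())
E
```

```text
t 2.35 meas [487.9 343.6 404.5] 31.46 cmd [488.5 348.5 405.   31.5] w 37.7 F 0.0 wf [-0.4 -0.2 -0.1]
top 0
scene 0
```

View pics/c6.png

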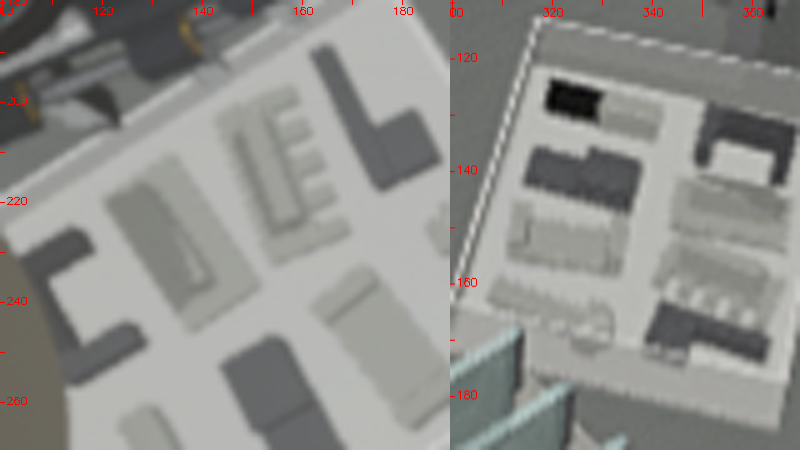

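The comb is still in place, with its rib at top px (152,214), and the jars are unchanged. I'll descend.

```bash
echo '[488,343.7,405.2,31.5]'>cmd.json; python3 m.py 488.5 348.5 300 31.5 488.5 348.5 216 31.5
```

```text
t 2.45 meas [488.  343.4 405. ] 31.42 cmd [488.  343.7 405.2  31.5] w 37.4 F 0.0 wf [-0.7 -0.1  0.1]
[488.5, 348.5, 300.0, 31.5] -> [ 0.0029 -0.0038  0.1052] rz -0.0
[488.5, 348.5, 216.0, 31.5] -> [ 0.0029 -0.0038  0.1892] rz -0.0
```

>>> drive_tool --pt "-0.2 0.003 -0.004 0.05 0 0 0" --pt "-0.2 0.003 -0.004 0.105 0 0 0" --pt "-0.2 0.003 -0.004 0.14 0 0 0" --pt "-0.2 0.003 -0.004 0.16 0 0 0" --pt "-0.2 0.003 -0.004 0.175 0 0 0" --pt "-0.2 0.003 -0.004 0.185 0 0 0" --pt "-0.2 0.003 -0.004 0.189 0 0 0" --pt "-0.2 0.003 -0.004 0.189 0 0 0" --pt "-1 0.003 -0.004 0.189 0 0 0" --pt "-1 0.003 -0.004 0.189 0 0 0" --pt "-1 0.003 -0.004 0.189 0 0 0" --pt "-1 0.003 -0.004 0.189 0 0 0" --force 15

```text
time: 3.95
position: [489.0, 350.1, 216.0]
ee_rot: [[0.852, 0.523, 0.001], [0.523, -0.852, 0.0], [0.001, 0.0, -1.0]]
wrist_force: [0.2, 0.4, 2.5]
gripper_width: 11.9
gripper_force: 15.0
```

```bash
python3 m.py 488.5 348.5 330 31.5 465 -66.7 330 90
```

```text
t 3.95 meas [489.  350.1 216. ] 31.52 cmd [488.5 348.5 216.   31.5] w 11.9 F 15.0 wf [0.2 0.4 2.5]
[488.5, 348.5, 330.0, 31.5] -> [ 0.     0.    -0.114] rz -0.0
[465.0, -66.7, 330.0, 90.0] -> [-0.237   0.3417 -0.114 ] rz -0.1625
```

```bash
echo '[489,350,216,31.5]'>cmd.json; python3 m.py 489 350 360 31.5 465 -66.7 360 90
```

```text
t 3.95 meas [489.  350.1 216. ] 31.52 cmd [489.  350.  216.   31.5] w 11.9 F 15.0 wf [0.2 0.4 2.5]
[489.0, 350.0, 360.0, 31.5] -> [ 0.     0.    -0.144] rz -0.0
[465.0, -66.7, 360.0, 90.0] -> [-0.2382  0.3428 -0.144 ] rz -0.1625
```

>>> drive_tool --pt "-1 0 0 -0.03 0 0 0" --pt "-1 0 0 -0.08 0 0 0" --pt "-1 0 0 -0.144 0 0 0" --pt "-1 -0.238 0.343 -0.144 0 0 -0.1625" --pt "-1 -0.238 0.343 -0.144 0 0 -0.1625" --pt "-1 -0.238 0.343 -0.144 0 0 -0.1625" --pt "-1 -0.238 0.343 -0.144 0 0 -0.1625" --pt "-1 -0.238 0.343 -0.144 0 0 -0.1625" --pt "-1 -0.238 0.343 -0.144 0 0 -0.1625" --pt "-1 -0.238 0.343 -0.144 0 0 -0.1625" --pt "-1 -0.238 0.343 -0.144 0 0 -0.1625" --pt "-1 -0.238 0.343 -0.144 0 0 -0.1625"

```text
time: 5.45
position: [465.2, -67.1, 359.6]
ee_rot: [[0.002, 1.0, -0.0], [1.0, -0.002, 0.001], [0.001, -0.0, -1.0]]
wrist_force: [0.4, 0.0, -0.1]
gripper_width: 11.8
gripper_force: 15.0
```

>>> drive_tool --pt "-1 0 0 0 0 0 0" --pt "-1 0 0 0 0 0 0"

```text
time: 5.7
position: [465.3, -65.3, 359.6]
ee_rot: [[-0.003, 1.0, -0.0], [1.0, 0.003, 0.0], [0.0, -0.0, -1.0]]
wrist_force: [-0.2, 0.2, 0.3]
gripper_width: 11.7
gripper_force: 15.0
```

```bash
python3 m.py 465 -66.7 360 90
```

```text
t 5.7 meas [465.3 -65.3 359.6] 90.15 cmd [465.  -66.7 360.   90. ] w 11.7 F 15.0 wf [-0.2  0.2  0.3]
[465.0, -66.7, 360.0, 90.0] -> [0. 0. 0.] rz -0.0
```

>>> drive_tool --pt "-1 0 0 0.05 0 0 0" --pt "-1 0 0 0.1 0 0 0" --pt "-1 0 0 0.125 0 0 0" --pt "-1 0 0 0.135 0 0 0" --pt "-1 0 0 0.14 0 0 0" --pt "-1 0 0 0.1425 0 0 0" --pt "-1 0 0 0.1425 0 0 0" --pt "-1 0 0 0.1425 0 0 0" --pt "-0.3 0 0 0.1425 0 0 0" --pt "-0.3 0 0 0.1425 0 0 0" --pt "-0.3 0 0 0.1425 0 0 0"

```text
time: 7.08
position: [465.3, -66.8, 217.2]
ee_rot: [[-0.0, 1.0, 0.0], [1.0, 0.0, -0.0], [-0.0, 0.0, -1.0]]
wrist_force: [-1.2, 0.2, 0.7]
gripper_width: 32.3
gripper_force: 0.0
```

>>> drive_tool --pt "-0.3 0 0 -0.04 0 0 0" --pt "-0.3 0 0 -0.1 0 0 0" --pt "-0.3 0 0 -0.15 0 0 0" --pt "-0.3 0 0 -0.182 0 0 0" --pt "-0.3 0 0 -0.182 0 0 0"

```text
time: 7.7
position: [465.8, -66.9, 401.6]
ee_rot: [[-0.0, 1.0, 0.006], [1.0, 0.0, -0.002], [-0.002, 0.006, -1.0]]
wrist_force: [-0.1, -1.5, -0.7]
gripper_width: 32.9
gripper_force: 0.0
```

```bash
echo '[465,-66.7,399.5,90]'>cmd.json; python3 m.py 562.5 118.7 399.5 93.3; python3 - <<'E'
from h import *
t=get("top","top2");s=get("scene","scene2")
cv2.imwrite("pics/c7.png",np.hstack([cv2.resize(crop(t,220,155,400,290,4),(450,338)),cv2.resize(crop(s,185,160,345,280,4),(350,262)) if 0 else cv2.resize(crop(s,185,160,345,290,4),(350,338))]))
E
```

```text
t 7.7 meas [465.8 -66.9 401.6] 90.01 cmd [465.  -66.7 399.5  90. ] w 32.9 F 0.0 wf [-0.1 -1.5 -0.7]
[562.5, 118.7, 399.5, 93.3] -> [0.1854 0.0975 0.    ] rz -0.0092
```

View pics/c7.png

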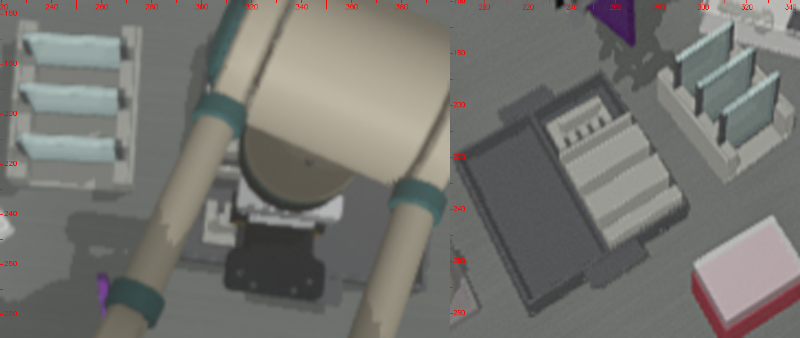

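The comb lies in the comb bay, rib up (scene px about (243,191)). Next is cassette A, the farthest one.

```bash
echo '[465.3,-66.7,400,90]'>cmd.json; python3 m.py 611 124.2 400 93.3;  python3 m.py 611 124.2 265.5 93.3
```

```text
t 7.8 meas [464.9 -66.7 398.4] 90.01 cmd [465.3 -66.7 400.   90. ] w 32.9 F 0.0 wf [ 0.2 -1.  -1. ]
[611.0, 124.2, 400.0, 93.3] -> [0.1909 0.1457 0.    ] rz -0.0092
t 7.8 meas [464.9 -66.7 398.4] 90.01 cmd [611.  124.2 400.   93.3] w 32.9 F 0.0 wf [ 0.2 -1.  -1. ]
[611.0, 124.2, 265.5, 93.3] -> [0.     0.     0.1345] rz -0.0
```

>>> drive_tool --pt "-0.3 0.191 0.146 0 0 0 -0.0092" --pt "-0.3 0.191 0.146 0 0 0 -0.0092" --pt "-0.3 0.191 0.146 0 0 0 -0.0092" --pt "-0.3 0.191 0.146 0 0 0 -0.0092" --pt "-0.3 0.191 0.146 0 0 0 -0.0092" --pt "-0.3 0.191 0.146 0 0 0 -0.0092" --pt "-0.3 0.191 0.146 0 0 0 -0.0092" --pt "-0.3 0.191 0.146 0 0 0 -0.0092"

```text
time: 8.8
position: [610.7, 123.2, 399.4]
ee_rot: [[-0.057, 0.998, -0.0], [0.998, 0.057, -0.0], [-0.0, -0.0, -1.0]]
wrist_force: [-0.9, -0.1, 0.4]
gripper_width: 32.9
gripper_force: 0.0
```

```bash
python3 m.py; python3 - <<'E'
from h import *
t=get("top","top3");s=get("scene","scene3")
for n,i in (("top",t),("scene",s)):
  w=dict(top=(405,195,470,300),scene=(120,210,195,285))[n];print(n,(cv2.absdiff(cv2.imread(f"pics/{n}0.png"),i).max(2)[w[1]:w[3],w[0]:w[2]]>25).sum())
E
```

```text
t 8.8 meas [610.7 123.2 399.4] 93.24 cmd [611.  124.2 265.5  93.3] w 32.9 F 0.0 wf [-0.9 -0.1  0.4]
top 0
scene 0
```

>>> drive_tool --pt "-0.3 0 0 0.05 0 0 0" --pt "-0.3 0 0 0.09 0 0 0" --pt "-0.3 0 0 0.12 0 0 0" --pt "-0.3 0 0 0.1345 0 0 0" --pt "-0.3 0 0 0.1345 0 0 0" --pt "-1 0 0 0.1345 0 0 0" --pt "-1 0 0 0.1345 0 0 0" --pt "-1 0 0 0.1345 0 0 0" --pt "-1 0 0 0.1345 0 0 0" --force 20

```text
time: 10.02
position: [611.4, 124.3, 265.6]
ee_rot: [[-0.058, 0.998, 0.001], [0.998, 0.058, 0.0], [-0.0, 0.001, -1.0]]
wrist_force: [-1.5, -0.0, 3.7]
gripper_width: 7.8
gripper_force: 20.0
```

```bash
python3 m.py; python3 - <<'E'
from h import *
t=get("top","top4");s=get("scene","scene4")
cv2.imwrite("pics/c8.png",np.hstack([cv2.resize(crop(s,260,130,350,240,6),(400,489)),cv2.resize(crop(t,210,140,300,250,6),(400,489))]))
E
```

```text
t 10.03 meas [611.4 124.3 265.6] 93.33 cmd [611.  124.2 265.5  93.3] w 7.8 F 20.0 wf [-1.5 -0.   3.7]
```

View pics/c8.png

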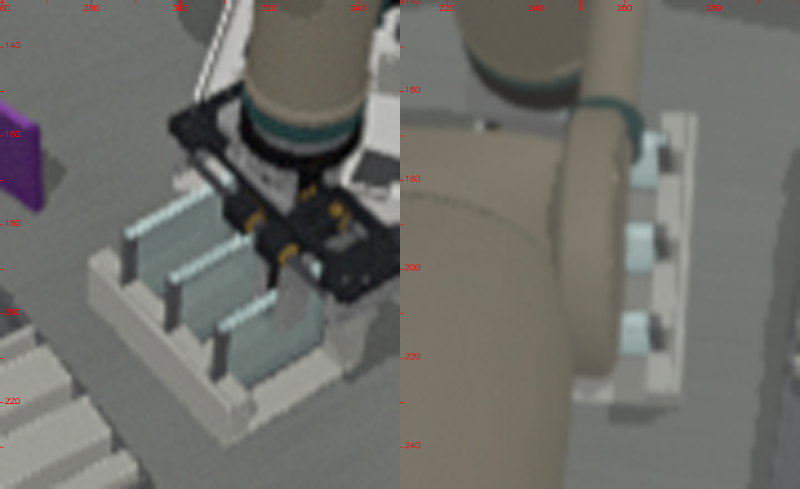

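Cassette A is gripped. I'll cross-check the block in the scene view while working out the transfer.

```bash
echo '[611,124.2,265.5,93.3]'>cmd.json; python3 m.py 611 124.2 380 93.3 625 -66.7 380 90; python3 - <<'E'
from h import *
s=cv2.imread("pics/scene2.png")
for p in [(267,203),(235,219),(258,254),(290,237)]: print(onz("scene",p,45).round(1))
X=[[x,y,45] for x in (625,575,525) for dx in(-7.5,7.5) for y in(-122.7,-10.7) for x in [x+dx]]
print(proj("scene",X).round(1).tolist())
g=cv2.cvtColor(s,cv2.COLOR_BGR2GRAY)
# brightness profile at z=45 along x across the block, in both views, y=-90,-67,-40
for n in("scene","top"):
  g=cv2.cvtColor(cv2.imread("pics/scene2.png" if n=="scene" else "pics/top0.png"),cv2.COLOR_BGR2GRAY).astype(np.float32)
  xs=np.arange(495,660,2.5);a=0
  for y in(-100,-85,-70,-55,-40):
    p=proj(n,np.c_[xs,np.full(len(xs),y),np.full(len(xs),45)]).astype(np.float32);a=a+cv2.remap(g,p[:,:1],p[:,1:],cv2.INTER_LINEAR)[:,0]/5
  print(n,[(float(x),int(v)) for x,v in zip(xs,a)])
E
```

```text
t 10.12 meas [611.4 124.3 265.6] 93.33 cmd [611.  124.2 265.5  93.3] w 8.0 F 20.0 wf [-0.5 -0.6  5. ]
[611.0, 124.2, 380.0, 93.3] -> [ 0.      0.     -0.1145] rz -0.0
[625.0, -66.7, 380.0, 90.0] -> [-0.1914  0.003  -0.1145] rz 0.0092
[515.2  -9.   45. ]
[ 515.4 -119.9   45. ]
[ 654.7 -122.2   45. ]
[655.2 -16.   45. ]
[[251.2, 244.4], [283.1, 225.1], [251.2, 244.4], [285.9, 228.7], [242.7, 231.9], [274.2, 213.4], [242.7, 231.9], [276.9, 216.8], [234.5, 219.9], [265.6, 202.1], [234.5, 219.9], [268.2, 205.4]]
scene [(495.0, 141), (497.5, 138), (500.0, 131), (502.5, 126), (505.0, 123), (507.5, 118), (510.0, 118), (512.5, 128), (515.0, 143), (517.5, 143), (520.0, 133), (522.5, 126), (525.0, 125), (527.5, 126), (530.0, 132), (532.5, 147), (535.0, 155), (537.5, 156), (540.0, 154), (542.5, 153), (545.0, 154), (547.5, 154), (550.0, 154), (552.5, 153), (555.0, 153), (557.5, 153), (560.0, 154), (562.5, 155), (565.0, 152), (567.5, 139), (570.0, 129), (572.5, 126), (575.0, 126), (577.5, 126), (580.0, 129), (582.5, 139), (585.0, 151), (587.5, 155), (590.0, 154), (592.5, 153), (595.0, 153), (597.5
[... 562 characters left out ...]
), (535.0, 147), (537.5, 154), (540.0, 155), (542.5, 155), (545.0, 155), (547.5, 155), (550.0, 155), (552.5, 155), (555.0, 155), (557.5, 155), (560.0, 155), (562.5, 154), (565.0, 151), (567.5, 132), (570.0, 98), (572.5, 90), (575.0, 103), (577.5, 113), (580.0, 116), (582.5, 129), (585.0, 147), (587.5, 154), (590.0, 155), (592.5, 155), (595.0, 155), (597.5, 154), (600.0, 154), (602.5, 154), (605.0, 154), (607.5, 154), (610.0, 154), (612.5, 154), (615.0, 151), (617.5, 132), (620.0, 102), (622.5, 101), (625.0, 111), (627.5, 114), (630.0, 116), (632.5, 129), (635.0, 146), (637.5, 154), (640.0, 154), (642.5, 154), (645.0, 154), (647.5, 150), (650.0, 136), (652.5, 114), (655.0, 105), (657.5, 104)]
```

>>> drive_tool --pt "-1 0 0 -0.01 0 0 0" --pt "-1 0 0 -0.03 0 0 0" --pt "-1 0 0 -0.06 0 0 0" --pt "-1 0 0 -0.09 0 0 0" --pt "-1 0 0 -0.1145 0 0 0" --pt "-1 0 0 -0.1145 0 0 0"

```text
time: 10.88
position: [611.6, 124.3, 381.0]
ee_rot: [[-0.058, 0.998, 0.004], [0.998, 0.058, 0.0], [0.0, 0.004, -1.0]]
wrist_force: [0.4, -0.6, -1.1]
gripper_width: 7.9
gripper_force: 20.0
```

Both views put the slots at x = 525, 575 and 625. I'll transfer cassette A.

>>> drive_tool --pt "-1 -0.19 0.003 0 0 0 0.0092" --pt "-1 -0.19 0.003 0 0 0 0.0092" --pt "-1 -0.19 0.003 0 0 0 0.0092" --pt "-1 -0.19 0.003 0 0 0 0.0092" --pt "-1 -0.19 0.003 0 0 0 0.0092" --pt "-1 -0.19 0.003 0 0 0 0.0092"

```text
time: 11.62
position: [625.0, -63.9, 378.4]
ee_rot: [[-0.002, 1.0, -0.001], [1.0, 0.002, 0.001], [0.001, -0.001, -1.0]]
wrist_force: [0.2, -0.1, -1.3]
gripper_width: 8.1
gripper_force: 20.0
```

```bash
echo '[625,-65.5,380,90]'>cmd.json; python3 m.py; python3 - <<'E'
from h import *
get("scene","scene5")
E
python3 m.py
```

```text
t 11.62 meas [625.  -63.9 378.4] 90.09 cmd [625.  -65.5 380.   90. ] w 8.1 F 20.0 wf [ 0.2 -0.1 -1.3]
t 11.68 meas [625.1 -63.7 378.7] 90.12 cmd [625.  -65.5 380.   90. ] w 7.7 F 20.0 wf [-0.9 -0.4 -1.1]
```

>>> drive_tool --pt "-1 -0.002 0 0.03 0 0 0" --pt "-1 -0.002 0 0.055 0 0 0" --pt "-1 -0.002 0 0.07 0 0 0" --pt "-1 -0.002 0 0.085 0 0 0" --pt "-1 -0.002 0 0.1 0 0 0" --pt "-1 -0.002 0 0.11 0 0 0" --pt "-1 -0.002 0 0.1145 0 0 0" --pt "-1 -0.002 0 0.1145 0 0 0" --pt "-1 -0.002 0 0.1145 0 0 0"

```text
time: 12.8
position: [625.5, -67.4, 265.0]
ee_rot: [[-0.0, 1.0, 0.001], [1.0, 0.0, -0.0], [-0.0, 0.001, -1.0]]
wrist_force: [0.1, -0.2, -2.7]
gripper_width: 7.8
gripper_force: 20.0
```

```bash
python3 m.py
```

```text
t 12.8 meas [625.5 -67.4 265. ] 90.0 cmd [625.  -65.5 380.   90. ] w 7.8 F 20.0 wf [ 0.1 -0.2 -2.7]
```

>>> drive_tool --pt "-1 0 0 0.0005 0 0 0" --pt "-1 0 0 0.001 0 0 0" --pt "-1 0 0 0.001 0 0 0" --pt "-0.4 0 0 0.001 0 0 0" --pt "-0.4 0 0 0.001 0 0 0" --pt "-0.4 0 0 0.001 0 0 0" --pt "-0.4 0 0 -0.02 0 0 0" --pt "-0.4 0 0 -0.07 0 0 0" --pt "-0.4 0 0 -0.115 0 0 0" --pt "-0.4 0 0 -0.115 0 0 0"

```text
time: 14.05
position: [626.2, -67.4, 383.9]
ee_rot: [[-0.0, 1.0, 0.008], [1.0, 0.0, -0.002], [-0.002, 0.008, -1.0]]
wrist_force: [-0.2, 0.8, -0.4]
gripper_width: 28.4
gripper_force: 0.0
```

```bash
echo '[625,-67,380,90]'>cmd.json; python3 m.py 562.6 118.6 380 93.3; python3 - <<'E'
from h import *
t=get("top","top6");s=get("scene","scene6")
cv2.imwrite("pics/c9.png",np.hstack([cv2.resize(crop(s,215,150,345,270,5),(500,460)),cv2.resize(s,(300,225))[:225] if 0 else np.zeros((460,10,3),np.uint8)]))
E
```

```text
t 14.05 meas [626.2 -67.4 383.9] 90.01 cmd [625 -67 380  90] w 28.4 F 0.0 wf [-0.2  0.8 -0.4]
[562.6, 118.6, 380.0, 93.3] -> [ 0.1856 -0.0624  0.    ] rz -0.0092
```

View pics/c9.png

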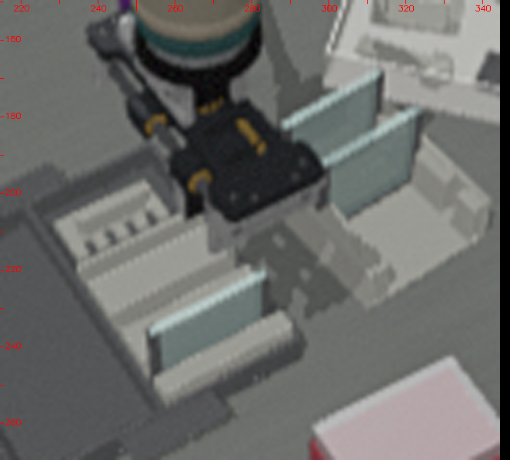

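Cassette A stands in the +x slot. Now cassette B.

>>> drive_tool --pt "-0.4 0.186 -0.062 0 0 0 -0.0092" --pt "-0.4 0.186 -0.062 0 0 0 -0.0092" --pt "-0.4 0.186 -0.062 0 0 0 -0.0092" --pt "-0.4 0.186 -0.062 0 0 0 -0.0092" --pt "-0.4 0.186 -0.062 0 0 0 -0.0092" --pt "-0.4 0.186 -0.062 0 0 0 -0.0092"

```text
time: 14.9
position: [563.8, 117.5, 378.8]
ee_rot: [[-0.057, 0.998, -0.001], [0.998, 0.057, -0.001], [-0.001, -0.001, -1.0]]
wrist_force: [0.1, -0.6, 0.1]
gripper_width: 27.8
gripper_force: 0.0
```

>>> drive_tool --pt "-0.4 0 0 0 0 0 0" --pt "-0.4 0 0 0 0 0 0"

```text
time: 15.15
position: [563.6, 117.7, 379.5]
ee_rot: [[-0.056, 0.998, -0.0], [0.998, 0.056, -0.0], [-0.0, -0.0, -1.0]]
wrist_force: [-1.2, -0.3, -0.7]
gripper_width: 28.0
gripper_force: 0.0
```

>>> drive_tool --pt "-0.4 0.001 -0.001 0.05 0 0 0" --pt "-0.4 0.001 -0.001 0.085 0 0 0" --pt "-0.4 0.001 -0.001 0.105 0 0 0" --pt "-0.4 0.001 -0.001 0.114 0 0 0" --pt "-0.4 0.001 -0.001 0.114 0 0 0" --pt "-1 0.001 -0.001 0.114 0 0 0" --pt "-1 0.001 -0.001 0.114 0 0 0" --pt "-1 0.001 -0.001 0.114 0 0 0" --pt "-1 0.001 -0.001 0.114 0 0 0" --force 20

```text
time: 16.27
position: [562.4, 119.7, 266.5]
ee_rot: [[-0.058, 0.998, 0.001], [0.998, 0.058, 0.0], [-0.0, 0.001, -1.0]]
wrist_force: [-0.8, 0.6, 3.5]
gripper_width: 7.8
gripper_force: 20.0
```

>>> drive_tool --pt "-1 0 0 -0.01 0 0 0" --pt "-1 0 0 -0.03 0 0 0" --pt "-1 0 0 -0.06 0 0 0" --pt "-1 0 0 -0.09 0 0 0" --pt "-1 0 0 -0.114 0 0 0" --pt "-1 -0.05 0 -0.114 0 0 0.0092" --pt "-1 -0.1 0.001 -0.114 0 0 0.0092" --pt "-1 -0.15 0.002 -0.114 0 0 0.0092" --pt "-1 -0.186 0.002 -0.114 0 0 0.0092" --pt "-1 -0.186 0.002 -0.114 0 0 0.0092" --pt "-1 -0.186 0.002 -0.114 0 0 0.0092" --pt "-1 -0.186 0.002 -0.114 0 0 0.0092"

```text
time: 17.77
position: [574.8, -64.8, 379.7]
ee_rot: [[-0.002, 1.0, -0.0], [1.0, 0.002, 0.0], [0.0, -0.0, -1.0]]
wrist_force: [0.5, 0.2, -1.8]
gripper_width: 8.1
gripper_force: 20.0
```

```bash
echo '[575,-66.7,380,90]'>cmd.json; python3 - <<'E'
from h import *
get("scene","scene7")
E
python3 m.py
```

```text
t 17.82 meas [574.8 -64.7 379.7] 90.1 cmd [575.  -66.7 380.   90. ] w 8.0 F 20.0 wf [ 0.7 -0.3 -0.8]
```

>>> drive_tool --pt "-1 -0.002 0 0.03 0 0 0" --pt "-1 -0.002 0 0.055 0 0 0" --pt "-1 -0.002 0 0.07 0 0 0" --pt "-1 -0.002 0 0.085 0 0 0" --pt "-1 -0.002 0 0.1 0 0 0" --pt "-1 -0.002 0 0.11 0 0 0" --pt "-1 -0.002 0 0.1135 0 0 0" --pt "-1 -0.002 0 0.1135 0 0 0" --pt "-1 -0.002 0 0.1145 0 0 0" --pt "-1 -0.002 0 0.1145 0 0 0"

```text
time: 19.08
position: [575.1, -68.0, 265.5]
ee_rot: [[-0.0, 1.0, 0.001], [1.0, 0.0, -0.0], [-0.0, 0.001, -1.0]]
wrist_force: [0.0, -0.8, -1.1]
gripper_width: 8.1
gripper_force: 20.0
```

>>> drive_tool --pt "-1 0 0 0.0006 0 0 0" --pt "-1 0 0 0.001 0 0 0" --pt "-0.4 0 0 0.001 0 0 0" --pt "-0.4 0 0 0.001 0 0 0" --pt "-0.4 0 0 0.001 0 0 0" --pt "-0.4 0 0 -0.02 0 0 0" --pt "-0.4 0 0 -0.07 0 0 0" --pt "-0.4 0 0 -0.114 0 0 0" --pt "-0.4 0 0 -0.114 0 0 0" --pt "-0.4 0 0 -0.114 0 0 0"

```text
time: 20.32
position: [574.5, -67.8, 378.4]
ee_rot: [[-0.0, 1.0, -0.001], [1.0, 0.0, 0.0], [0.0, -0.001, -1.0]]
wrist_force: [0.0, -0.5, -0.7]
gripper_width: 28.1
gripper_force: 0.0
```

```bash
python3 m.py; echo '[575.2,-67.3,380,90]'>cmd.json; python3 m.py 514.6 114.4 380 93.6; python3 - <<'E'
from h import *
s=get("scene","scene8")
E
```

```text
t 20.32 meas [574.5 -67.8 378.4] 90.01 cmd [575.  -66.7 380.   90. ] w 28.1 F 0.0 wf [ 0.  -0.5 -0.7]
t 20.32 meas [574.5 -67.8 378.4] 90.01 cmd [575.2 -67.3 380.   90. ] w 28.1 F 0.0 wf [ 0.  -0.5 -0.7]
[514.6, 114.4, 380.0, 93.6] -> [ 0.1817 -0.0606  0.    ] rz -0.01
```

>>> drive_tool --pt "-0.4 0.182 -0.061 0 0 0 -0.01" --pt "-0.4 0.182 -0.061 0 0 0 -0.01" --pt "-0.4 0.182 -0.061 0 0 0 -0.01" --pt "-0.4 0.182 -0.061 0 0 0 -0.01" --pt "-0.4 0.182 -0.061 0 0 0 -0.01" --pt "-0.4 0.182 -0.061 0 0 0 -0.01" --pt "-0.4 0.182 -0.061 0 0 0 -0.01" --pt "-0.4 0.182 -0.061 0 0 0 -0.01"

```text
time: 21.38
position: [514.3, 113.2, 379.0]
ee_rot: [[-0.061, 0.998, -0.0], [0.998, 0.061, -0.0], [-0.0, -0.0, -1.0]]
wrist_force: [-0.5, -1.1, 0.5]
gripper_width: 28.3
gripper_force: 0.0
```

>>> drive_tool --pt "-0.4 0.001 0 0.05 0 0 0" --pt "-0.4 0.001 0 0.085 0 0 0" --pt "-0.4 0.001 0 0.105 0 0 0" --pt "-0.4 0.001 0 0.114 0 0 0" --pt "-0.4 0.001 0 0.114 0 0 0" --pt "-1 0.001 0 0.114 0 0 0" --pt "-1 0.001 0 0.114 0 0 0" --pt "-1 0.001 0 0.114 0 0 0" --pt "-1 0.001 0 0.114 0 0 0" --force 20

```text
time: 22.5
position: [513.7, 115.1, 265.9]
ee_rot: [[-0.064, 0.998, 0.0], [0.998, 0.064, -0.0], [-0.0, 0.0, -1.0]]
wrist_force: [-2.0, 0.6, 5.7]
gripper_width: 8.0
gripper_force: 20.0
```

>>> drive_tool --pt "-1 0 0 -0.01 0 0 0" --pt "-1 0 0 -0.03 0 0 0" --pt "-1 0 0 -0.06 0 0 0" --pt "-1 0 0 -0.09 0 0 0" --pt "-1 0 0 -0.114 0 0 0" --pt "-1 -0.05 0 -0.114 0 0 0.01" --pt "-1 -0.1 0 -0.114 0 0 0.01" --pt "-1 -0.15 0 -0.114 0 0 0.01" --pt "-1 -0.182 0 -0.114 0 0 0.01" --pt "-1 -0.182 0 -0.114 0 0 0.01" --pt "-1 -0.182 0 -0.114 0 0 0.01" --pt "-1 -0.182 0 -0.114 0 0 0.01"

```text
time: 24.0
position: [525.2, -65.5, 379.2]
ee_rot: [[-0.001, 1.0, -0.0], [1.0, 0.001, 0.0], [0.0, -0.0, -1.0]]
wrist_force: [0.3, 0.5, -1.7]
gripper_width: 7.3
gripper_force: 20.0
```

```bash
python3 - <<'E'
from h import *
get("scene","scene9");get("scene")
E
python3 m.py
```

```text
t 24.1 meas [525.2 -65.5 379.2] 90.09 cmd [514.6 114.4 380.   93.6] w 7.9 F 20.0 wf [ 0.6 -0.  -0.8]
```

>>> drive_tool --pt "-1 -0.001 0 0.03 0 0 0" --pt "-1 -0.001 0 0.055 0 0 0" --pt "-1 -0.001 0 0.07 0 0 0" --pt "-1 -0.001 0 0.085 0 0 0" --pt "-1 -0.001 0 0.1 0 0 0" --pt "-1 -0.001 0 0.11 0 0 0" --pt "-1 -0.001 0 0.1135 0 0 0" --pt "-1 -0.001 0 0.1135 0 0 0" --pt "-1 -0.001 0 0.1145 0 0 0" --pt "-1 -0.001 0 0.1145 0 0 0"

```text
time: 25.35
position: [525.4, -67.6, 264.9]
ee_rot: [[-0.0, 1.0, 0.001], [1.0, 0.0, -0.0], [-0.0, 0.001, -1.0]]
wrist_force: [-0.5, -0.4, -0.8]
gripper_width: 8.1
gripper_force: 20.0
```

>>> drive_tool --pt "-1 0 0 0.0005 0 0 0" --pt "-1 0 0 0.0005 0 0 0" --pt "-0.4 0 0 0.0005 0 0 0" --pt "-0.4 0 0 0.0005 0 0 0" --pt "-0.4 0 0 0.0005 0 0 0" --pt "-0.4 0 0 -0.02 0 0 0" --pt "-0.4 0 0 -0.07 0 0 0" --pt "-0.4 0 0 -0.115 0 0 0" --pt "-0.4 0 0 -0.115 0 0 0" --pt "-0.4 0 0 -0.115 0 0 0"

```text
time: 26.6
position: [524.9, -67.4, 378.9]
ee_rot: [[-0.0, 1.0, -0.001], [1.0, 0.0, 0.0], [0.0, -0.001, -1.0]]
wrist_force: [-0.6, 0.4, -0.9]
gripper_width: 28.6
gripper_force: 0.0
```

```bash
python3 m.py; echo '[525.4,-67.4,380,90]'>cmd.json; python3 m.py 562 -342.5 380 0; python3 - <<'E'
from h import *
t=get("top","top10");s=get("scene","scene10")
for n,i in (("top",t),("scene",s)):
  w=dict(top=(405,195,470,300),scene=(120,210,195,285))[n];print(n,(cv2.absdiff(cv2.imread(f"pics/{n}0.png"),i).max(2)[w[1]:w[3],w[0]:w[2]]>25).sum())
E
```

```text
t 26.6 meas [524.9 -67.4 378.9] 90.01 cmd [514.6 114.4 380.   93.6] w 28.6 F 0.0 wf [-0.6  0.4 -0.9]
t 26.6 meas [524.9 -67.4 378.9] 90.01 cmd [525.4 -67.4 380.   90. ] w 28.6 F 0.0 wf [-0.6  0.4 -0.9]
[562.0, -342.5, 380.0, 0.0] -> [-0.2751  0.0366  0.    ] rz 0.25
top 544
scene 406
```

```bash
python3 - <<'E'
from h import *
t=cv2.imread("pics/top10.png");s=cv2.imread("pics/scene10.png")
cv2.imwrite("pics/c10.png",np.hstack([crop(t,395,185,485,325,4),crop(s,110,195,300,285,2) if 0 else cv2.resize(crop(s,110,170,310,300,4),(430,560))]))
E
```

```text
(no output)
```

View pics/c10.png

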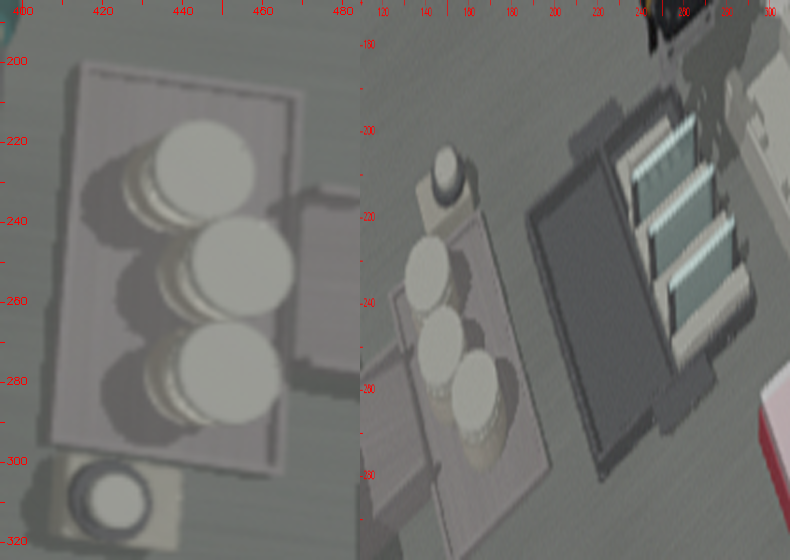

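One jar has been knocked: its cap is now at top px (446,227), scene px (163.5,258). The other two look roughly unchanged at (455,251) and (452,278). All three cassettes stand in the slots.

```bash
python3 - <<'E'
from h import *
t=cv2.imread("pics/top10.png");g=cv2.cvtColor(t,cv2.COLOR_BGR2GRAY)
big=cv2.resize(g[195:300,405:480],None,fx=8,fy=8,interpolation=cv2.INTER_CUBIC)
c=cv2.HoughCircles(big,cv2.HOUGH_GRADIENT,1.5,120,param1=60,param2=25,minRadius=90,maxRadius=116)
for x,y,r in c[0][:5]:
    p=(405+x/8-.44,195+y/8-.44);print(np.round(p,1),round(r/8,1),onz("top",p,65).round(1),onz("top",p,60).round(1))
print(tri((163.5,258.2),(446.1,226.9)))
E
```

```text
Traceback (most recent call last):
TypeError: 'NoneType' object is not subscriptable
```

```bash
cat > jars.py <<'E'
from h import *
import sys
t=cv2.imread(sys.argv[1]);g=cv2.cvtColor(t,cv2.COLOR_BGR2GRAY)
big=cv2.GaussianBlur(cv2.resize(g[195:300,405:480],None,fx=8,fy=8,interpolation=cv2.INTER_CUBIC),(0,0),3)
c=cv2.HoughCircles(big,cv2.HOUGH_GRADIENT,2,150,param1=25,param2=15,minRadius=96,maxRadius=110)
if c is not None:
  for x,y,r in c[0][:5]:
    p=(405+x/8-.44,195+y/8-.44);print(np.round(p,1),round(r/8,1),onz("top",p,65).round(1))
E
python3 jars.py pics/top10.png; python3 - <<'E'
from h import *
for p in[(446.1,226.9),(455.4,251.4),(452.1,277.9)]: print(onz("top",p,65).round(1))
print(tri((163.5,258.2),(446.1,226.9)))
E
```

```text
[454.7 251.7] 12.8 [ 486.  -383.6   65. ]
[451.4 277.7] 13.0 [ 424.3 -379.    65. ]
[446.4 225.4] 13.0 [ 546.2 -361.1   65. ]
[423.7 251.4] 13.3 [ 477.  -311.5   65. ]
[424.4 232.7] 12.5 [ 521.9 -310.4   65. ]
[ 542.6 -360.5   65. ]
[ 486.9 -385.2   65. ]
[ 424.  -380.5   65. ]
(array([ 541.85391623, -356.41092728,   71.3751004 ]), np.float64(3.737476902503534))
```

>>> drive_tool --pt "0.8 -0.293 0.0185 0 0 0 0.25" --pt "0.8 -0.293 0.0185 0 0 0 0.25" --pt "0.8 -0.293 0.0185 0 0 0 0.25" --pt "0.8 -0.293 0.0185 0 0 0 0.25" --pt "0.8 -0.293 0.0185 0 0 0 0.25" --pt "0.8 -0.293 0.0185 0 0 0 0.25" --pt "0.8 -0.293 0.0185 0 0 0 0.25" --pt "0.8 -0.293 0.0185 0 0 0 0.25" --pt "0.8 -0.293 0.0185 0 0 0 0.25" --pt "0.8 -0.293 0.0185 0 0 0 0.25" --pt "0.8 -0.293 0.0185 0 0 0 0.25" --pt "0.8 -0.293 0.0185 0 0 0 0.25"

```text
time: 28.2
position: [543.9, -360.5, 379.3]
ee_rot: [[1.0, 0.001, -0.001], [0.001, -1.0, 0.0], [-0.001, -0.0, -1.0]]
wrist_force: [-0.4, -0.7, -0.7]
gripper_width: 84.7
gripper_force: 0.0
```

```bash
python3 - <<'E'
from h import *
t=get("top","top11");s=get("scene","scene11")
w=(110,205,185,285);a=cv2.imread("pics/scene10.png");print("scene",(cv2.absdiff(a,s).max(2)[210:285,120:180]>25).sum())
E
python3 m.py
```

```text
scene 653
t 28.3 meas [ 543.9 -360.5  379.6] 0.03 cmd [ 562.  -342.5  380.     0. ] w 84.3 F 0.0 wf [-0.1 -0.3 -0.2]
```

>>> drive_tool --pt "0.8 0 0 0.05 0 0 0" --pt "0.8 0 0 0.085 0 0 0" --pt "0.8 0 0 0.105 0 0 0" --pt "0.8 0 0 0.12 0 0 0"

```text
time: 28.8
position: [543.8, -360.5, 258.7]
ee_rot: [[1.0, 0.0, -0.001], [0.0, -1.0, 0.0], [-0.001, -0.0, -1.0]]
wrist_force: [-0.2, -0.6, 1.2]
gripper_width: 84.8
gripper_force: 0.0
```

>>> drive_tool --pt "0.8 0 0 0.015 0 0 0" --pt "0.8 0 0 0.0265 0 0 0" --pt "0.8 0 0 0.0265 0 0 0" --pt "-1 0 0 0.0265 0 0 0" --pt "-1 0 0 0.0265 0 0 0" --pt "-1 0 0 0.0265 0 0 0" --pt "-1 0 0 0.0265 0 0 0" --force 15

```text
time: 29.68
position: [544.0, -360.6, 233.8]
ee_rot: [[1.0, 0.0, 0.001], [0.0, -1.0, -0.001], [0.001, 0.001, -1.0]]
wrist_force: [-0.6, 0.7, 2.2]
gripper_width: 59.7
gripper_force: 15.0
```

>>> drive_tool --pt "-1 0 0 -0.01 0 0 0" --pt "-1 0 0 -0.035 0 0 0" --pt "-1 0 0 -0.07 0 0 0" --pt "-1 0.015 -0.045 -0.07 0 0 0" --pt "-1 0.03 -0.09 -0.07 0 0 0" --pt "-1 0.045 -0.135 -0.07 0 0 0" --pt "-1 0.059 -0.1745 -0.07 0 0 0" --pt "-1 0.059 -0.1745 -0.07 0 0 0" --pt "-1 0.059 -0.1745 -0.05 0 0 0" --pt "-1 0.059 -0.1745 -0.025 0 0 0" --pt "-1 0.059 -0.1745 -0.01 0 0 0" --pt "-1 0.059 -0.1745 -0.003 0 0 0" --force 25

```text
time: 31.18
position: [602.5, -186.6, 235.3]
ee_rot: [[1.0, -0.0, -0.001], [-0.0, -1.0, 0.0], [-0.001, -0.0, -1.0]]
wrist_force: [0.0, -0.2, -0.6]
gripper_width: 59.6
gripper_force: 25.0
```

>>> drive_tool --pt "-1 0 0 0.0015 0 0 0" --pt "-1 0 0 0.0025 0 0 0" --pt "-1 0 0 0.0025 0 0 0"

```text
time: 31.55
position: [603.0, -186.1, 234.3]
ee_rot: [[1.0, 0.0, 0.001], [0.0, -1.0, -0.001], [0.001, 0.001, -1.0]]
wrist_force: [0.1, 0.3, -1.5]
gripper_width: 59.7
gripper_force: 25.0
```

>>> drive_tool --pt "-1 0 0 0.0006 0 0 0" --pt "-1 0 0 0.0006 0 0 0" --pt "0.6 0 0 0.0006 0 0 0" --pt "0.6 0 0 0.0006 0 0 0" --pt "0.6 0 0 0.0006 0 0 0" --pt "0.6 0 0 -0.03 0 0 0" --pt "0.6 0 0 -0.08 0 0 0" --pt "0.8 0 0 -0.12 0 0 0" --pt "0.8 -0.03 0.05 -0.12 0 0 0" --pt "0.8 -0.06 0.1 -0.12 0 0 0" --pt "0.8 -0.09 0.15 -0.12 0 0 0" --pt "0.8 -0.116 0.198 -0.12 0 0 0"

```text
time: 33.05
position: [485.7, -385.5, 353.8]
ee_rot: [[1.0, 0.0, 0.0], [0.0, -1.0, -0.0], [0.0, 0.0, -1.0]]
wrist_force: [0.7, 0.6, 0.4]
gripper_width: 84.7
gripper_force: 0.0
```

>>> drive_tool --pt "0.8 0 0 0 0 0 0" --pt "0.8 0 0 0 0 0 0"

```text
time: 33.3
position: [486.8, -383.9, 353.5]
ee_rot: [[1.0, -0.001, 0.0], [-0.001, -1.0, 0.001], [0.0, -0.001, -1.0]]
wrist_force: [0.3, -0.1, 0.7]
gripper_width: 84.6
gripper_force: 0.0
```

```bash
python3 - <<'E'
from h import *
t=get("top","top12");s=get("scene","scene12")
cv2.imwrite("pics/c11.png",np.hstack([crop(t,395,195,485,325,4),cv2.resize(crop(s,110,190,310,300,4),(430,520))]))
E
python3 m.py; python3 jars.py pics/top12.png
```

```text
t 33.4 meas [ 487.4 -382.9  353.6] 0.09 cmd [ 562.  -342.5  380.     0. ] w 84.6 F 0.0 wf [-0.6 -0.3 -0.6]
[465.2 240.9] 12.5 [ 514.8 -406.8   65. ]
[450.7 276.9] 12.8 [ 425.8 -377.2   65. ]
[439.4 241.9] 13.3 [ 504.4 -346.9   65. ]
[475.2 279.7] 13.3 [ 427.  -433.5   65. ]
[440.4 220.4] 13.3 [ 556.5 -346.4   65. ]
```

View pics/c11.png

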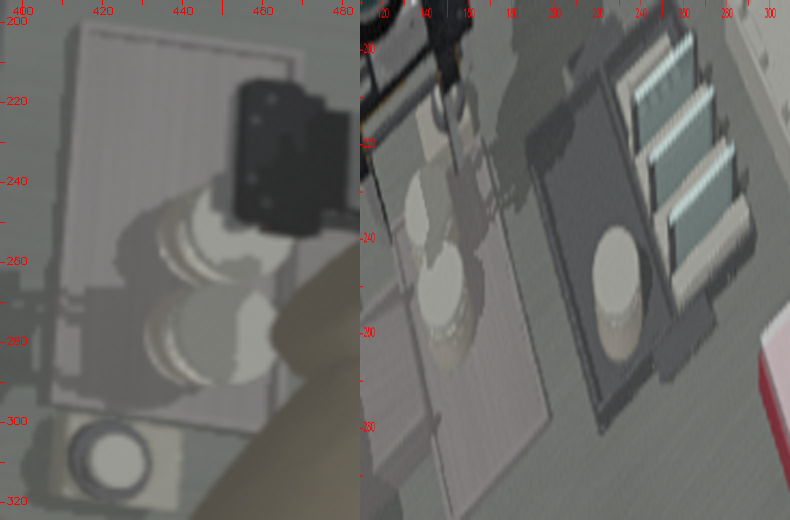

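Jar 0 stands in the jar bay (scene px about (230,247)). Jars 1 and 2 are unchanged, so I'll descend on jar 1.

>>> drive_tool --pt "0.8 0 0 0.05 0 0 0" --pt "0.8 0 0 0.08 0 0 0" --pt "0.8 0 0 0.1 0 0 0" --pt "0.8 0 0 0.115 0 0 0" --pt "0.8 0 0 0.12 0 0 0" --pt "0.8 0 0 0.12 0 0 0" --pt "-1 0 0 0.12 0 0 0" --pt "-1 0 0 0.12 0 0 0" --pt "-1 0 0 0.12 0 0 0" --pt "-1 0 0 0.12 0 0 0" --force 20

```text
time: 34.65
position: [487.0, -384.5, 234.3]
ee_rot: [[1.0, 0.0, 0.001], [0.0, -1.0, -0.001], [0.001, 0.001, -1.0]]
wrist_force: [-0.1, -1.4, 2.9]
gripper_width: 60.1
gripper_force: 20.0
```

>>> drive_tool --pt "-1 0 0 -0.01 0 0 0" --pt "-1 0 0 -0.035 0 0 0" --pt "-1 0 0 -0.07 0 0 0" --pt "-1 0.012 -0.05 -0.07 0 0 0" --pt "-1 0.024 -0.1 -0.07 0 0 0" --pt "-1 0.036 -0.15 -0.07 0 0 0" --pt "-1 0.048 -0.198 -0.07 0 0 0" --pt "-1 0.048 -0.198 -0.07 0 0 0" --pt "-1 0.048 -0.198 -0.05 0 0 0" --pt "-1 0.048 -0.198 -0.025 0 0 0" --pt "-1 0.048 -0.198 -0.01 0 0 0" --pt "-1 0.048 -0.198 -0.003 0 0 0" --force 25

```text
time: 36.15
position: [534.6, -186.6, 235.9]
ee_rot: [[1.0, -0.0, -0.001], [-0.0, -1.0, 0.0], [-0.001, -0.0, -1.0]]
wrist_force: [0.0, 0.2, -2.0]
gripper_width: 59.9
gripper_force: 25.0
```

>>> drive_tool --pt "-1 0 0 0.0015 0 0 0" --pt "-1 0 0 0.003 0 0 0" --pt "-1 0 0 0.003 0 0 0"

```text
time: 36.52
position: [535.1, -186.2, 234.3]
ee_rot: [[1.0, 0.0, 0.001], [0.0, -1.0, -0.001], [0.001, 0.001, -1.0]]
wrist_force: [1.0, -0.4, -0.7]
gripper_width: 59.3
gripper_force: 25.0
```

>>> drive_tool --pt "-1 0 0 0.0004 0 0 0" --pt "-1 0 0 0.0004 0 0 0" --pt "0.6 0 0 0.0004 0 0 0" --pt "0.6 0 0 0.0004 0 0 0" --pt "0.6 0 0 0.0004 0 0 0" --pt "0.6 0 0 -0.03 0 0 0" --pt "0.6 0 0 -0.08 0 0 0" --pt "0.8 0 0 -0.12 0 0 0" --pt "0.8 -0.03 0.05 -0.12 0 0 0" --pt "0.8 -0.06 0.1 -0.12 0 0 0" --pt "0.8 -0.09 0.15 -0.12 0 0 0" --pt "0.8 -0.11 0.193 -0.12 0 0 0"

```text
time: 38.02
position: [423.5, -380.6, 353.6]
ee_rot: [[1.0, -0.001, -0.0], [-0.001, -1.0, -0.0], [-0.0, 0.0, -1.0]]
wrist_force: [0.0, 0.6, -0.7]
gripper_width: 84.3
gripper_force: 0.0
```

>>> drive_tool --pt "0.8 0 0 0 0 0 0" --pt "0.8 0 0 0 0 0 0"

```text
time: 38.28
position: [424.8, -378.7, 353.3]
ee_rot: [[1.0, -0.0, -0.0], [-0.0, -1.0, 0.001], [-0.0, -0.001, -1.0]]
wrist_force: [-0.1, 0.4, 0.2]
gripper_width: 84.2
gripper_force: 0.0
```

```bash
python3 - <<'E'
from h import *
t=get("top","top13");s=get("scene","scene13")
g=cv2.cvtColor(s,cv2.COLOR_BGR2GRAY)
# jar2 cap in scene: centroid of bright pixels, expected
print(proj("scene",[[424.5,-379.5,65],[535,-186,65],[603,-186,65]]).round(1))
for n,(a,b,c,d) in dict(tray=(120,220,165,262),tote=(190,215,262,280)).items():
    m=(g[b:d,a:c]>145).astype(np.uint8);k,l,st,ce=cv2.connectedComponentsWithStats(m)
    print(n,[(st[i].tolist(),(ce[i]+(a,b)).round(1).tolist()) for i in range(1,k) if st[i,4]>30])
E
python3 m.py
```

```text
[[140.3 232.6]
 [217.3 229.9]
 [228.4 247.3]]
tray [([11, 5, 20, 17, 238], [140.6, 233.5])]
tote [([48, 0, 24, 17, 117], [248.8, 220.6]), ([18, 7, 20, 18, 264], [217.7, 230.3]), ([57, 13, 15, 16, 87], [254.2, 235.0]), ([28, 23, 21, 19, 289], [228.4, 247.0])]
t 38.38 meas [ 425.3 -378.   353.6] 0.08 cmd [ 562.  -342.5  380.     0. ] w 84.8 F 0.0 wf [0.3 0.2 0.1]
```

Everything is where I expected it. Next I'll grasp jar 2.

>>> drive_tool --pt "0.8 0 0.001 0.05 0 0 0" --pt "0.8 0 0.001 0.08 0 0 0" --pt "0.8 0 0.001 0.1 0 0 0" --pt "0.8 0 0.001 0.115 0 0 0" --pt "0.8 0 0.001 0.12 0 0 0" --pt "0.8 0 0.001 0.12 0 0 0" --pt "-1 0 0.001 0.12 0 0 0" --pt "-1 0 0.001 0.12 0 0 0" --pt "-1 0 0.001 0.12 0 0 0" --pt "-1 0 0.001 0.12 0 0 0" --force 20

```text
time: 39.62
position: [424.9, -380.4, 234.2]
ee_rot: [[1.0, 0.0, 0.001], [0.0, -1.0, -0.001], [0.001, 0.001, -1.0]]
wrist_force: [-0.6, 0.3, 2.4]
gripper_width: 59.4
gripper_force: 20.0
```

>>> drive_tool --pt "-1 0 0 -0.01 0 0 0" --pt "-1 0 0 -0.035 0 0 0" --pt "-1 0 0 -0.07 0 0 0" --pt "-1 0.01 -0.05 -0.07 0 0 0" --pt "-1 0.02 -0.1 -0.07 0 0 0" --pt "-1 0.03 -0.15 -0.07 0 0 0" --pt "-1 0.042 -0.194 -0.07 0 0 0" --pt "-1 0.042 -0.194 -0.07 0 0 0" --pt "-1 0.042 -0.194 -0.05 0 0 0" --pt "-1 0.042 -0.194 -0.025 0 0 0" --pt "-1 0.042 -0.194 -0.01 0 0 0" --pt "-1 0.042 -0.194 -0.003 0 0 0" --force 25

```text
time: 41.12
position: [466.6, -186.6, 235.9]
ee_rot: [[1.0, -0.0, -0.001], [-0.0, -1.0, 0.0], [-0.001, -0.0, -1.0]]
wrist_force: [0.3, -0.6, -2.1]
gripper_width: 59.7
gripper_force: 25.0
```

>>> drive_tool --pt "-1 0 0 0.0015 0 0 0" --pt "-1 0 0 0.003 0 0 0" --pt "-1 0 0 0.003 0 0 0"

```text
time: 41.5
position: [467.1, -186.2, 234.2]
ee_rot: [[1.0, 0.0, 0.001], [0.0, -1.0, -0.001], [0.001, 0.001, -1.0]]
wrist_force: [-0.3, 0.6, -0.5]
gripper_width: 59.9
gripper_force: 25.0
```

>>> drive_tool --pt "-1 0 0 0.0004 0 0 0" --pt "-1 0 0 0.0004 0 0 0" --pt "0.6 0 0 0.0004 0 0 0" --pt "0.6 0 0 0.0004 0 0 0" --pt "0.6 0 0 0.0004 0 0 0" --pt "0.6 0 0 -0.03 0 0 0" --pt "0.6 0 0 -0.08 0 0 0" --pt "0.6 0 0 -0.12 0 0 0" --pt "-1 -0.04 0.046 -0.12 0 0 0" --pt "-1 -0.08 0.092 -0.12 0 0 0" --pt "-1 -0.1225 0.14 -0.12 0 0 0" --pt "-1 -0.1225 0.14 -0.12 0 0 0"

```text
time: 43.0
position: [342.0, -328.8, 353.6]
ee_rot: [[1.0, -0.006, -0.001], [-0.006, -1.0, -0.001], [-0.001, 0.001, -1.0]]
wrist_force: [0.8, 1.2, -0.0]
gripper_width: 38.7
gripper_force: 0.0
```

>>> drive_tool --pt "-1 0 0 0 0 0 0" --pt "-1 0 0 0 0 0 0"

```text
time: 43.25
position: [345.1, -325.1, 353.5]
ee_rot: [[1.0, 0.002, 0.0], [0.002, -1.0, 0.001], [0.0, -0.001, -1.0]]
wrist_force: [0.5, -0.9, 0.1]
gripper_width: 18.6
gripper_force: 0.0
```

```bash
python3 - <<'E'
from h import *
s=get("scene","scene14");t=get("top","top14")
cv2.imwrite("pics/c12.png",np.vstack([np.hstack([crop(s,110,170,310,290,3),np.zeros((360,10,3),np.uint8)]),np.hstack([crop(t,290,160,450,240,3),np.zeros((240,130,3),np.uint8)])]))
# button top: centre of the bright disc in the original views, triangulated
out={}
for n,(a,b,c,d) in dict(scene=(142,200,158,216),top=(416,300,433,318)).items():
    g=cv2.cvtColor(cv2.imread(f"pics/{n}0.png"),cv2.COLOR_BGR2GRAY)[b:d,a:c]
    m=(g>140).astype(np.uint8);k,l,st,ce=cv2.connectedComponentsWithStats(m);i=1+np.argmax(st[1:,4]);out[n]=ce[i]+(a,b);print(n,st[i],out[n])
print(tri(out["scene"],out["top"]))
E
python3 m.py
```

```text
scene [ 3  5  9  8 57] [149.07017544 208.35087719]
top [  2   4  13  13 126] [423.98412698 309.87301587]
(array([ 343.37210253, -325.04939559,   49.56717373]), np.float64(0.6346143804617694))
t 43.35 meas [ 345.2 -325.   353.6] 0.15 cmd [ 562.  -342.5  380.     0. ] w 10.4 F 0.0 wf [-0.1 -0.8  0.1]
```

View pics/c12.png

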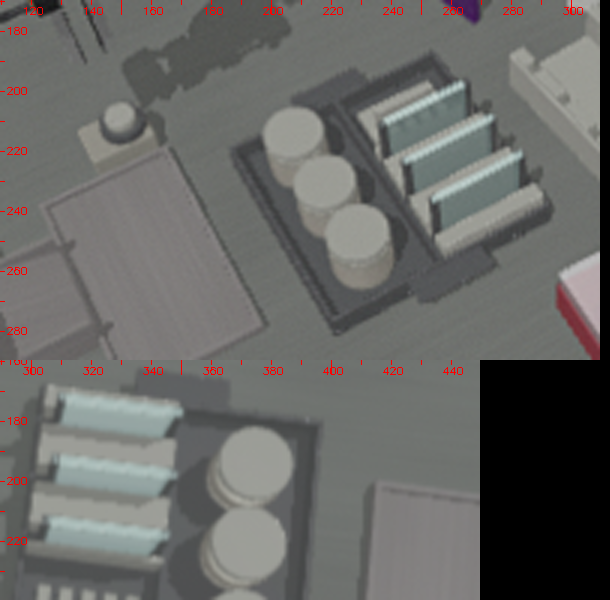

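All three jars stand in the jar bay, the comb and cassettes are in place, and the tray is empty. Now the button, with the fingers shut.

>>> drive_tool --pt "-1 -0.001 0 0.05 0 0 0" --pt "-1 -0.001 0 0.08 0 0 0" --pt "-1 -0.001 0 0.094 0 0 0" --pt "-1 -0.001 0 0.097 0 0 0" --pt "-1 -0.001 0 0.1 0 0 0" --pt "-1 -0.001 0 0.102 0 0 0" --pt "-1 -0.001 0 0.102 0 0 0"

```text
time: 44.22
position: [343.5, -326.2, 252.2]
ee_rot: [[1.0, 0.0, 0.001], [0.0, -1.0, -0.001], [0.001, 0.001, -1.0]]
wrist_force: [0.5, 0.4, 0.1]
gripper_width: 0.0
gripper_force: 0.0
```

Tips are at about 53 mm with no contact yet.

>>> drive_tool --pt "-1 0 0 0.001 0 0 0" --pt "-1 0 0 0.002 0 0 0" --pt "-1 0 0 0.003 0 0 0" --pt "-1 0 0 0.004 0 0 0" --pt "-1 0 0 0.005 0 0 0" --pt "-1 0 0 0.006 0 0 0" --pt "-1 0 0 0.006 0 0 0"

```text
time: 45.1
position: [343.5, -326.3, 245.8]
ee_rot: [[1.0, 0.0, 0.0], [0.0, -1.0, -0.001], [0.0, 0.001, -1.0]]
wrist_force: [0.5, -0.5, 4.9]
gripper_width: 0.6
gripper_force: 2.3
```

>>> drive_tool --pt "-1 0 0 0.001 0 0 0" --pt "-1 0 0 0.002 0 0 0" --pt "-1 0 0 0.003 0 0 0" --pt "-1 0 0 0.003 0 0 0"

```text
time: 45.6
position: [343.5, -326.2, 245.1]
ee_rot: [[1.0, 0.0, 0.001], [0.0, -1.0, -0.002], [0.001, 0.002, -1.0]]
wrist_force: [-2.7, 2.9, 23.7]
gripper_width: 0.6
gripper_force: 11.5
```

The button is at its hard stop (23.7 N). Hold, then retract.

>>> drive_tool --pt "-1 0 0 0 0 0 0" --pt "-1 0 0 0 0 0 0" --pt "-1 0 0 0 0 0 0" --pt "-1 0 0 0 0 0 0" --pt "-1 0 0 0 0 0 0" --pt "-1 0 0 0 0 0 0" --pt "-1 0 0 -0.01 0 0 0" --pt "-1 0 0 -0.06 0 0 0" --pt "-1 0 0 -0.12 0 0 0" --pt "-1 0 0 -0.15 0 0 0" --pt "-1 0 0 -0.15 0 0 0"

```text
time: 46.98
position: [343.5, -326.2, 394.2]
ee_rot: [[1.0, 0.0, 0.002], [0.0, -1.0, -0.003], [0.002, 0.003, -1.0]]
wrist_force: [0.1, -0.3, -0.9]
gripper_width: 0.3
gripper_force: 0.0
```

```bash
python3 - <<'E'
from h import *
s=get("scene","scene15");a=cv2.imread("pics/scene14.png")
print("change over tote", (cv2.absdiff(a,s).max(2)[175:285,190:300]>30).sum())
from bench import env
print(env.job_done())
E
```

```text
change over tote 1
the job is handed in; nothing more can be done
None
```

The job is handed in at about 47 s: the comb lies rib up in its bay, all three cassettes stand in the slots, all three jars are in the jar bay, and the 'tray cleared' button was then pressed to its stop and held about 0.75 s; no verdict was returned.

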